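# Clear the parts stand to fetch the parts at the back

## Robot

A 6-joint arm with a two-finger parallel gripper is mounted at the origin on the work surface; the furniture and walls round the work are solid. World frame = base frame: x ahead of the robot, y to its left, z up, the work surface at z = 0. Lengths are in m, angles in rad, forces in N, time in s.
With the tool pointing down it reaches from about 0.25 to 0.725 m from the base axis. Payload 4 kg.
Tool frame: the origin (TCP) lies midway between the tips of the shut fingers; the grasp point (between the pads) lies 19 mm behind it; z points along the fingers, y is the direction in which the jaws open and shut (so a half turn about z gives the same grasp; the last joint's range is limited). The gripper opens to 85 mm and grips with 20 to 120 N. Pads are 22 mm wide; open, the fingers measure 114 mm over their backs; the gripper's body (76 mm by 85 mm) begins 54 mm behind the grasp point. The pads swing forward as they close: fully open they stand 13 mm farther back than shut.
Start: joints at [-1.309, 0.241, 0.005, 1.335, 0, 1.571], TCP at [0.129, -0.483, 0.231] pointing down, gripper open.
Joint ranges: [-2.72, 2.72], [-1.05, 1.87], [-1.09, 1.28], [-1.99, 2.15], [-1.42, 1.44], [-3.14, 3.14]. Speed limits (rad/s): [2.79, 2.79, 3.14, 3.14, 3.14, 3.14].

## Interface

Orientations are given as a unit quaternion [x, y, z, w].
In Python, from workcell import monitor, cams, order gives the robot as it stands.
- The arm moves only by the tool send_rows, never from a script. Its argument "moves" is a list of rows, each a list of 4 numbers: the shift along the tool's x, y, z as a fraction of full scale, then the turn about the tool's z as a fraction of full scale. A call has 1 to 20 rows; each row shifts and turns the commanded pose from where the row before left it, along the tool's axes as they then stand; what a row does not reach is not made up. Full scale, the value 1, is 100 cm for a shift and 0.1 rad for a turn. A row lasts 1/10 s, in which the tool goes at most 50 mm and 8.59 degrees, less where a joint would pass 70% of its speed; a pose out of reach is approached as far as the arm can. A call with a number of a shift or a turn outside -1 to 1 is refused whole. A call with a gripper value outside its range is refused whole. "claw" is the gripper's target within -1 to 1 (fully open at 1, half-way at 0, shut at -1), set as the call begins (left out, the last holds). The fingers move at their own pace and stop on an object; the grip force is fixed at half the most. Time passes only in rows, so rows that do not move let the fingers close. It gives the time, the measured TCP pose, the force and the opening at its end, in the units of the state.
- monitor.get_obs(): the state, without advancing time (a new reading comes with each control period).
- cams.camera(name): name is "side" or "top"; returns (picture, depth): 400x640x3 uint8, blue, green, red; 400x640 float32, m along the optical axis (not along the pixel's ray), 0 where there is no reading.
- cams.camera_info(name): a dict with "intrinsics" (3x3 intrinsics, pixels), "T" (4x4, takes a point from camera to world coordinates). Camera axes: x right, y up, looking along -z (the intrinsics and any distortion apply to the point x, -y, -z); pixel columns grow to the right and rows downward; lengths in m; the calibration is good to about 2 mm. A picture is of the moment at which its call begins. camera_info takes no time and is no camera call.
- order.job_done(): hands the job in, once; it reports no verdict.
The state is a dict: "clock": time; "joint_pos": joint angles; "joint_vel": joint speeds; "tau": joint torques, N m; "eef_pos": TCP position; "tool_rot": TCP orientation; "ft_force": force on the tool from outside, world axes, zero at the start; "ft_torque": the same for the moment, N m; "grip_width": finger opening in m.
Only numpy, scipy, OpenCV 4.12 (cv2) and the standard library are available. Lean on these libraries where they do the work, as an engineer would, in place of code of your own. Each camera call takes 0.05 s, during which the arm holds its last target.

## Task

First take the spray can and the tall white carton off the low plywood stand and stand them upright on the black rubber mat beside it, leaving the parts behind them where they are. Then fetch the steel cup and the flanged bushing from the back of the plywood and set them upright in the two dark steel nest blocks, the cup in the wide recess and the bushing in the narrow one. Finally put the can and the carton back upright exactly where each stood, the carton turned as it was, and leave the tape measure alone.

Things in the scene. Friction and masses are not known exactly. Their poses are not given: they have to be found in the camera images.
- can_center (a point): Spray can, upright cylinder 66 mm in diameter, 225 mm tall, about 0.4 kg; this point is its centre, 112.5 mm above its underside; z axis up. It stands in one of the two front bays of the plywood stand (nearer the robot). Grip it across its diameter in the upper 45 mm.
- carton_center (a point): Plain tall white carton, upright, 70 mm (its x axis) by 39 mm (its y axis) by 148 mm tall (z axis up), about 0.15 kg; this point is its centre, 74 mm above its underside. At the start it stands in the other front bay with its 70 mm side along the stand's y axis. Grip it across the 39 mm, in its upper 45 mm.
- cup_center (a point): Turned steel cup, open at the top, 38 mm in diameter and 26 mm tall, wall about 8 mm, 0.11 kg; this point is its centre, 13 mm above its underside; z axis up. It stands in one of the two rear places of the plywood stand, some 4 mm behind the thing in front of it (the can) or 17 mm (the carton). Grip it across its outer diameter.
- bushing_center (a point): Beige flanged bushing, 28 mm across its flange (which is at the top) and 18 mm tall, 0.03 kg; this point is its centre, 9 mm above its underside; z axis up. It stands in the other rear place of the plywood stand. Grip it across the flange.
- board: Fixed low plywood stand on four feet, 160 mm (x axis, away from the robot) by 200 mm (y axis), its top 50 mm above the bench; origin on the bench under its centre. A strip 5 mm wide, 4 mm high runs along y = 0. Front bays at x = -28, y = +-48 mm, rear places at x = +28, y = +-48 mm in its frame; things stand within 4 mm of these. Which thing is in which changes.
- mat: Black rubber mat on a fixed low stand, 150 mm (x axis, away from the robot) by 210 mm (y axis), its top 50 mm above the bench; origin on the bench under its centre. Side area for the can and the carton: each must stand with its centre over the mat. It stands to the right or to the left of the plywood stand.
- wide_nest_floor (a point): Centre of the floor of the wide round recess, 59 mm in diameter and 7 mm deep, in a fixed dark steel block 84 x 84 x 36 mm. This point is 29 mm above the bench, 7 mm below the block's top. z axis up. For the steel cup.
- narrow_nest_floor (a point): Centre of the floor of the narrow round recess, 47 mm in diameter, 7 mm deep, in another fixed dark steel block 84 x 84 x 36 mm; this point is 29 mm above the bench. For the bushing. The two blocks stand left of both stands, one behind the other, and may change places; keep clear of the rod jig with its tall square rod at x = 0.49, y = 0.23 m.
- tape_measure: Yellow and black tape measure, 64 x 69 x 32 mm, lying loose on the bench far to the left, past the nests; origin at the centre of its underside. A bystander: do not move it.
Mind the look-alikes: they are no part of the job. What is meant by the part that bears can_center is not blue or orange, and is the smaller of those in its own colour.

How it is judged:
By the outcome, as a careful person would: the job done as asked, in the order asked, and still so for the second after the job is handed in, with the robot touching nothing.
It also fails if it takes over 141 s, if anything falls off the work surface, if the arm or the gripper's body presses on something with over 40 N, if the wrist force passes 120 N, or if a joint passes its speed limit or range.

## Working session

There is one attempt and no reset: what is moved stays moved. The work goes in short steps, Python scripts to look and compute and a tool call to move; the robot and the scene stay as the last step left them, time stands still between calls to the robot, and variables do not carry over. Pictures are saved under pics/ and viewed, and the job is handed in when it is done.

Besides the shell and the picture viewer there is one more tool, called after ">>>" as name([rows], argument=value, ...), one row to a line, values as JSON. send_rows: Moves the arm, as the interface text tells. Its arguments: {"type":"object","properties":{"moves":{"type":"array","items":{"type":"array","items":{"type":"number","minimum":-1,"maximum":1}}},"claw":{"type":"number"}},"required":["moves"]}

```bash
ls; mkdir -p pics
python3 - <<'E'
from workcell import monitor, cams, order
import cv2, numpy as np
print(monitor.get_obs())
for n in ("side","top"):
    p,d=cams.camera(n); cv2.imwrite(f"pics/{n}0.png",p); np.savez(f"pics/{n}0.npz",p=p,d=d)
    i=cams.camera_info(n); print(n,i)
E
```

```text
pics
{'clock': 0.0, 'joint_pos': array([-1.30896069e+00,  2.41421970e-01,  3.72312134e-03,  1.33517172e+00,
       -2.26410578e-05,  1.57081322e+00]), 'joint_vel': array([ 2.10262168e-03, -1.03883423e-03, -7.26151631e-04, -1.23610418e-03,
       -1.67489252e-03, -3.75609958e-05]), 'tau': array([ 1.05726945e-04, -3.72314858e+01,  2.52410424e+01,  1.68916461e-02,
       -4.48413573e-05,  2.25563917e-05]), 'eef_pos': array([ 0.12925948, -0.48235956,  0.23040802]), 'tool_rot': array([ 9.91443063e-01,  1.30535730e-01, -1.46622136e-04, -1.02676466e-03]), 'ft_force': array([ 0.55726697, -0.2795876 , -0.61481253]), 'ft_torque': array([ 0.01327045,  0.05048566, -0.02626829]), 'grip_width': 0.08558978474428852}
side {'intrinsics': array([[468.75425385,   0.        , 319.67396808],
       [  0.        , 468.75425385, 193.13171051],
       [  0.        ,   0.        ,   1.        ]]), 'T': array([[ 0.01948085, -0.83431931,  0.55093719,  1.41175888],
       [ 0.99972291,  0.0089721 , -0.02176267, -0.21832303],
       [ 0.01321395,  0.55120849,  0.83426291,  1.46625389],
       [ 0.        ,  0.        ,  0.        ,  1.        ]])}
top {'intrinsics': array([[446.71438045,   0.        , 320.80320242],
       [  0.        , 446.71438045, 196.82582197],
       [  0.        ,   0.        ,   1.        ]]), 'T': array([[ 0.00288722,  0.80739752, -0.59000076, -0.60328418],
       [-0.9999502 , -0.00330534, -0.00941659, -0.20361006],
       [-0.00955308,  0.58999857,  0.80734777,  1.66187852],
       [ 0.        ,  0.        ,  0.        ,  1.        ]])}
```

View pics/side0.png

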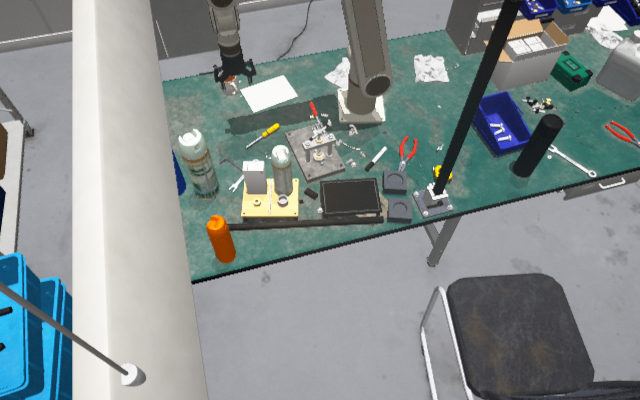

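View pics/top0.png

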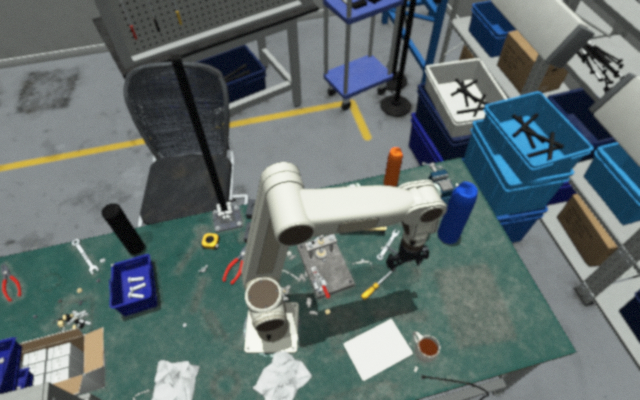

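Run:
```python
import cv2, numpy as np
p=cv2.imread("pics/side0.png")
cv2.imwrite("pics/crop0.png",cv2.resize(p[120:280,170:460],None,fx=2.75,fy=2.75,interpolation=cv2.INTER_CUBIC))
```

```text
(no output)
```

View pics/crop0.png

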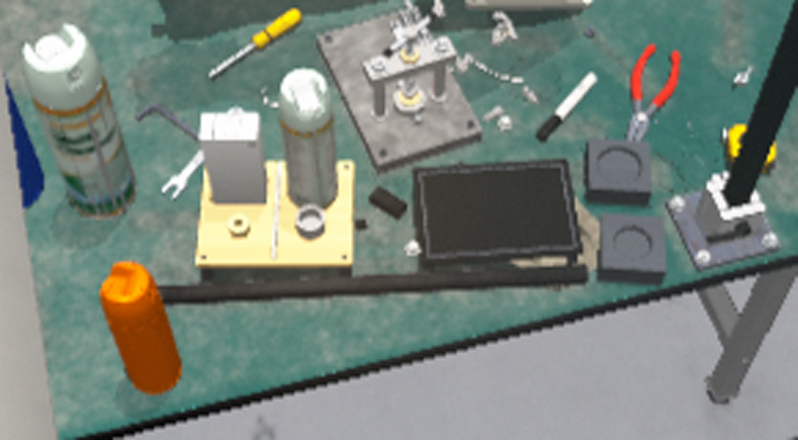

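```bash
cat > h.py <<'E'
import cv2, numpy as np
from workcell import monitor, cams, order
def K(n):
    i=cams.camera_info(n); return i["intrinsics"],i["T"]
def cloud(n,d):
    k,T=K(n); v,u=np.mgrid[:d.shape[0],:d.shape[1]]
    P=np.stack([(u-k[0,2])/k[0,0]*d,-(v-k[1,2])/k[1,1]*d,-d],-1)
    W=P@T[:3,:3].T+T[:3,3]; W[d<=0]=np.nan; return W
def ray(n,u,v,z):
    k,T=K(n); u=np.asarray(u,float);v=np.asarray(v,float)
    r=np.stack([(u-k[0,2])/k[0,0],-(v-k[1,2])/k[1,1],-np.ones_like(u)],-1)@T[:3,:3].T
    s=(z-T[2,3])/r[...,2]; return T[:3,3]+s[...,None]*r
def proj(n,P):
    k,T=K(n); c=(np.asarray(P,float)-T[:3,3])@T[:3,:3]
    return np.stack([k[0,0]*c[...,0]/-c[...,2]+k[0,2],k[1,1]*-c[...,1]/-c[...,2]+k[1,2]],-1)
def snap(n,tag):
    p,d=cams.camera(n); cv2.imwrite(f"pics/{tag}.png",p); np.savez(f"pics/{tag}.npz",p=p,d=d); return p,d
def heightmap(n,d,x0,x1,y0,y1,r=0.003):
    W=cloud(n,d).reshape(-1,3); W=W[np.isfinite(W[:,0])]
    H=np.full((int((x1-x0)/r),int((y1-y0)/r)),np.nan)
    ix=((W[:,0]-x0)/r).astype(int); iy=((W[:,1]-y0)/r).astype(int)
    m=(W[:,0]>=x0)&(W[:,1]>=y0)&(ix<H.shape[0])&(iy<H.shape[1])
    np.fmax.at(H,(ix[m],iy[m]),W[m,2]); return H
E
python3 - <<'E'
from h import *
z=np.load("pics/side0.npz"); d=z["d"]
H=heightmap("side",d,0.2,0.8,-0.6,0.35)
print(np.nanmin(H),np.nanmax(H))
G=np.nan_to_num(np.clip(H,0,0.3)/0.3*255).astype(np.uint8)
C=cv2.applyColorMap(G,cv2.COLORMAP_JET); C[np.isnan(H)]=0
# display: x up, y left
C=cv2.rotate(C,cv2.ROTATE_180)
C=cv2.resize(C,None,fx=2.5,fy=2.5,interpolation=cv2.INTER_NEAREST)
for x in np.arange(.2,.81,.1): cv2.putText(C,f"{x:.1f}",(0,int((0.8-x)/.003*2.5)),0,.4,(255,255,255),1)
for y in np.arange(-.6,.36,.1): cv2.putText(C,f"{y:.1f}",(int((0.35-y)/.003*2.5),10),0,.4,(255,255,255),1)
cv2.imwrite("pics/hm0.png",C)
W=cloud("side",d)
for name,(u,v) in dict(board=(255,212),mat=(350,200),bench=(320,240),can=(280,150),carton=(254,163),n1=(395,180),n2=(400,208),tape=(442,170)).items(): print(name,W[v,u])
E
```

```text
-0.7736961809991572 0.8548326567931656
board [ 0.55167685 -0.41104876  0.04678108]
mat [ 0.50711367 -0.07304813  0.04985852]
bench [ 0.64041668 -0.18274934 -0.00112405]
can [ 0.45803951 -0.3123158   0.27718181]
carton [ 0.44979726 -0.40480003  0.19796871]
n1 [0.401808   0.10465994 0.02218087]
n2 [0.53303987 0.10675436 0.0338888 ]
tape [0.50009987 0.22132488 0.21822834]
```

View pics/hm0.png

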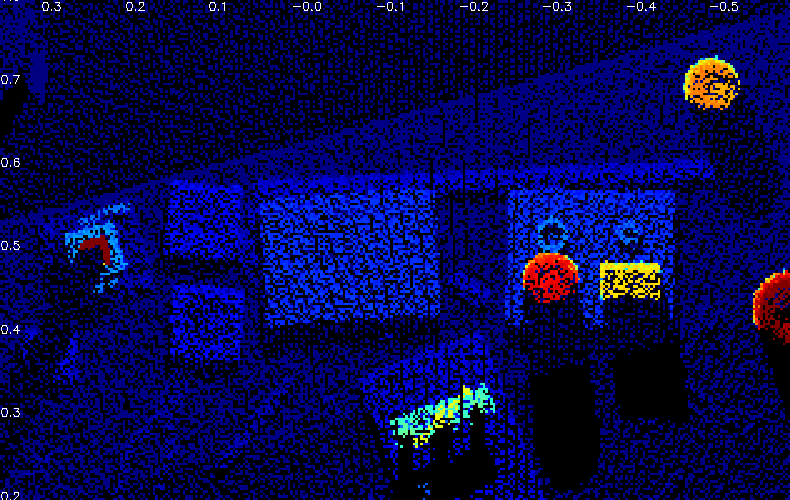

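```bash
cat > meas.py <<'E'
from h import *
from scipy.optimize import least_squares
def circ(P,r=None):
    c0=P.mean(0)
    f=lambda q: np.hypot(P[:,0]-q[0],P[:,1]-q[1])-(r if r else q[2])
    s=least_squares(f,[c0[0],c0[1],r or .03],loss="soft_l1",f_scale=.002); return s.x, np.abs(s.fun).mean()
def sel(W,x0,x1,y0,y1,z0,z1):
    m=(W[...,0]>x0)&(W[...,0]<x1)&(W[...,1]>y0)&(W[...,1]<y1)&(W[...,2]>z0)&(W[...,2]<z1); return m
E
python3 - <<'E'
from meas import *
z=np.load("pics/side0.npz"); p,d=z["p"],z["d"]; W=cloud("side",d)
# can side wall
m=sel(W,.40,.52,-.34,-.25,.1,.23); print("can wall",m.sum(),circ(W[m][:,:2],.033))
m=sel(W,.40,.52,-.34,-.25,.265,.30); print("can top",m.sum(),W[m].mean(0),np.percentile(W[m][:,2],[50,98]))
m=sel(W,.40,.52,-.45,-.345,.185,.22); P=W[m]; print("carton top",m.sum(),P.mean(0),P.min(0),P.max(0)); 
r=cv2.minAreaRect((P[:,:2]*1000).astype(np.float32)); print(r)
m=sel(W,.40,.52,-.45,-.345,.08,.18); P=W[m]; pf=np.polyfit(P[:,1],P[:,0],1); print("carton face",pf, np.polyval(pf,-.39))
for n,y in(("cup",-.295),("bush",-.386)):
    m=sel(W,.48,.54,y-.03,y+.03,.058,.1); P=W[m]; print(n,m.sum(),P.mean(0),P.min(0),P.max(0))
m=sel(W,.38,.6,-.46,-.22,.035,.055)
# board color
hsv=cv2.cvtColor(p,cv2.COLOR_BGR2HSV)
b=cv2.inRange(hsv,(15,50,120),(32,255,255)); b[:, :235]=0;b[:,310:]=0;b[:160]=0;b[235:]=0
P=W[(b>0)&sel(W,.38,.6,-.46,-.22,.035,.06)]; print("board",len(P),np.median(P[:,2]),cv2.minAreaRect((P[:,:2]*1000).astype(np.float32)))
for n,(x,y) in dict(near=(.407,.115),far=(.535,.115)).items():
    m=sel(W,x-.06,x+.06,y-.06,y+.06,.028,.06); P=W[m]; print(n,m.sum(),np.median(P[:,2]),cv2.minAreaRect((P[:,:2]*1000).astype(np.float32)))
m=sel(W,.38,.6,-.18,.06,.04,.07); P=W[m]; print("mat",cv2.minAreaRect((P[:,:2]*1000).astype(np.float32)),np.median(P[:,2]))
v,u=np.nonzero(b>0)
c=p[165:225,375:420]; c=cv2.resize(c,None,fx=10,fy=10,interpolation=cv2.INTER_CUBIC); c=cv2.convertScaleAbs(c,alpha=1.8)
c2=cv2.resize(p[185:225,240:305],None,fx=9,fy=9,interpolation=cv2.INTER_CUBIC)
cv2.imwrite("pics/nest0.png",c); cv2.imwrite("pics/rear0.png",c2)
E
```

```text
can wall 394 (array([ 0.46050789, -0.31266782,  0.033     ]), np.float64(0.0013954921198162651))
can top 146 [ 0.45978556 -0.3143367   0.272446  ] [0.27263379 0.27889763]
carton top 236 [ 0.46607047 -0.40781197  0.19673326] [ 0.44195077 -0.44335936  0.18502471] [ 0.48561842 -0.3455831   0.21627786]
((463.4820861816406, -394.33782958984375), (97.520263671875, 43.729671478271484), 88.98726654052734)
carton face [-0.10938748  0.43426754] 0.4769286634124043
cup 130 [ 0.5050616  -0.3069479   0.07584088] [ 0.48074697 -0.32384866  0.05824172] [ 0.53909446 -0.28347627  0.0996594 ]
bush 84 [ 0.49842707 -0.39761249  0.07366425] [ 0.48010613 -0.41570971  0.05814616] [ 0.53491757 -0.35966544  0.09980751]
board 1296 0.05006619458454664 ((489.36834716796875, -360.0936279296875), (199.12879943847656, 168.96974182128906), 89.24037170410156)
near 381 0.03534444893902511 ((413.32928466796875, 118.44579315185547), (122.81610107421875, 92.0981674194336), 83.74614715576172)
far 471 0.035855118907368144 ((535.411865234375, 103.39337158203125), (86.2057113647461, 89.70356750488281), 84.30557250976562)
mat ((489.081787109375, -57.602996826171875), (157.3136749267578, 239.63870239257812), 3.900887966156006) 0.05046310732538295
```

View pics/nest0.png

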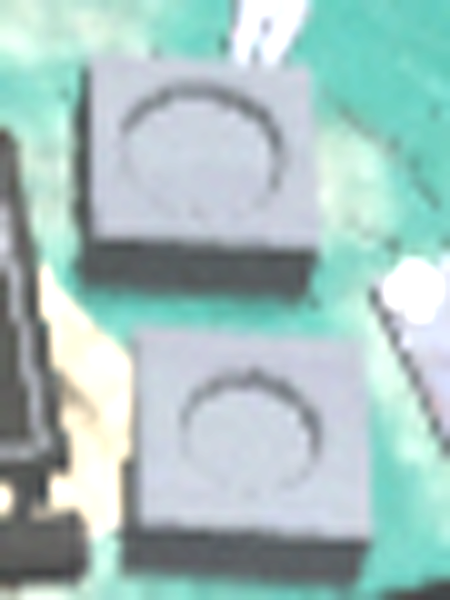

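View pics/rear0.png

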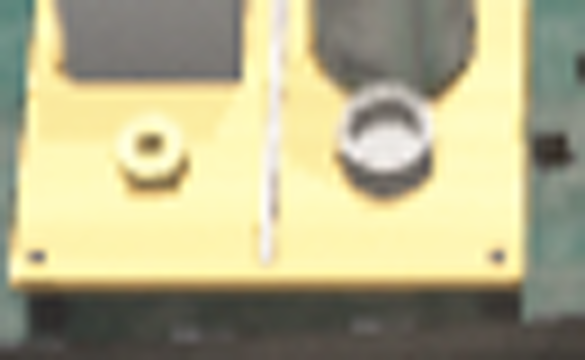

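Run:
```python
from meas import *
def px(cx,cy,u0,v0,s): return u0+(cx+.5)/s-.5, v0+(cy+.5)/s-.5
def show(n,pts,u0,v0,s,z):
    q=np.array([px(a,b,u0,v0,s) for a,b in pts]); R=ray("side",q[:,0],q[:,1],z); print(n,R[:,:2].round(4).tolist(),"mean",R.mean(0)[:2].round(4))
N=(375,165,10)
show("near rim l r t b",[(122,152),(288,152),(200,85),(200,222)],*N,.036)
show("far rim l r t b",[(180,435),(322,435),(250,370),(250,497)],*N,.036)
show("near block tl tr br bl",[(90,58),(305,68),(318,245),(85,237)],*N,.036)
show("far block",[(136,330),(358,335),(370,540),(138,527)],*N,.036)
Rr=(240,185,9)
show("cup l r t b",[(338,130),(436,130),(388,82),(388,172)],*Rr,.076)
show("bush l r t b",[(117,145),(187,145),(152,113),(152,173)],*Rr,.068)
show("board rear corners",[(10,278),(525,278)],*Rr,.05)
# can & carton by pixels from depth-free contour
p=np.load("pics/side0.npz")["p"]
cv2.imwrite("pics/tall0.png",cv2.resize(p[140:215,235:305],None,fx=8,fy=8,interpolation=cv2.INTER_CUBIC))
```

```text
near rim l r t b [[0.41, 0.0708], [0.4107, 0.133], [0.3795, 0.1033], [0.4419, 0.0966]] mean [0.4105 0.1009]
far rim l r t b [[0.5342, 0.0794], [0.5348, 0.1306], [0.5069, 0.1078], [0.5604, 0.1017]] mean [0.5341 0.1049]
near block tl tr br bl [[0.3664, 0.0629], [0.3719, 0.144], [0.4526, 0.1391], [0.4482, 0.0533]] mean [0.4098 0.0999]
far block [[0.4892, 0.0681], [0.4923, 0.1489], [0.5786, 0.1423], [0.5723, 0.0605]] mean [0.5331 0.1049]
cup l r t b [[0.5168, -0.3324], [0.5172, -0.2941], [0.4945, -0.3134], [0.5364, -0.3124]] mean [ 0.5162 -0.3131]
bush l r t b [[0.5177, -0.4194], [0.518, -0.392], [0.5029, -0.4065], [0.5308, -0.405]] mean [ 0.5173 -0.4057]
board rear corners [[0.5671, -0.4599], [0.5695, -0.2596]] mean [ 0.5683 -0.3598]
```

View pics/tall0.png

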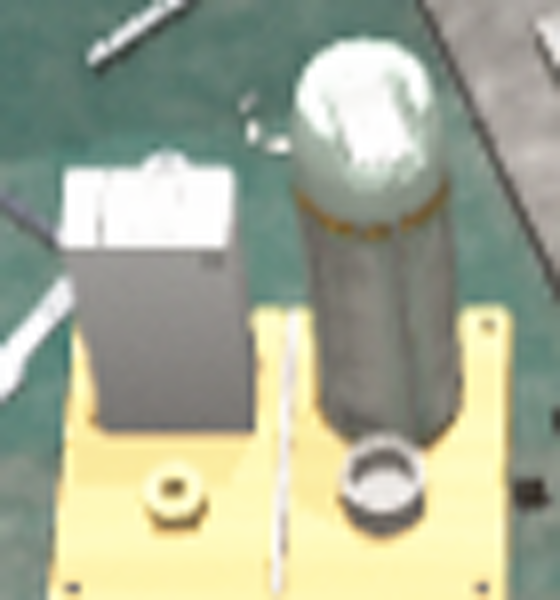

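Run:
```python
from meas import *
def px(cx,cy,u0,v0,s): return u0+(cx+.5)/s-.5, v0+(cy+.5)/s-.5
def show(n,pts,z):
    q=np.array([px(a,b,235,140,8) for a,b in pts]); R=ray("side",q[:,0],q[:,1],z); print(n,R[:,:2].round(4).tolist(),"mean",R.mean(0)[:2].round(4))
show("carton base far edge",[(97,434),(254,434)],.05)
show("carton top fl fr",[(64,248),(236,248)],.198)
show("carton top bl br",[(62,168),(235,168)],.198)
show("can base l r b",[(318,400),(462,400),(388,452)],.05)
show("can orange band l r ",[(300,195),(450,195)],.23)
W=cloud("side",np.load("pics/side0.npz")["d"])
m=sel(W,.40,.52,-.37,-.25,.08,.285); P=W[m]
for a in np.arange(.08,.28,.02):
    q=P[(P[:,2]>a)&(P[:,2]<a+.02)]; print(round(a,2),len(q),circ(q[:,:2])[0].round(4),circ(q[:,:2],.033)[0].round(4), (q[:,1].min()+q[:,1].max())/2)
m=sel(W,.25,.36,-.3,.0,.1,.3); print("clamp",W[m].min(0),W[m].max(0))
```

```text
carton base far edge [[0.4766, -0.4449], [0.4774, -0.3742]] mean [ 0.477  -0.4095]
carton top fl fr [[0.4811, -0.4411], [0.4818, -0.3694]] mean [ 0.4815 -0.4053]
carton top bl br [[0.4391, -0.4449], [0.4398, -0.3718]] mean [ 0.4394 -0.4083]
can base l r b [[0.4592, -0.3459], [0.4599, -0.2806], [0.4877, -0.3135]] mean [ 0.4689 -0.3133]
can orange band l r  [[0.4785, -0.3405], [0.4791, -0.2789]] mean [ 0.4788 -0.3097]
0.08 65 [ 0.4611 -0.3127  0.0328] [ 0.4608 -0.3127  0.033 ] -0.3122929706335996
0.1 55 [ 0.4625 -0.3122  0.0319] [ 0.4612 -0.3123  0.033 ] -0.31261497720057474
0.12 64 [ 0.4595 -0.3126  0.0337] [ 0.4603 -0.3126  0.033 ] -0.3134987279511522
0.14 58 [ 0.46   -0.313   0.0333] [ 0.4604 -0.3129  0.033 ] -0.3122198924543167
0.16 67 [ 0.4597 -0.3128  0.0335] [ 0.4603 -0.3128  0.033 ] -0.3126926771003904
0.18 69 [ 0.4606 -0.3126  0.0332] [ 0.4608 -0.3126  0.033 ] -0.3119282911344286
0.2 73 [ 0.4615 -0.3128  0.0321] [ 0.4604 -0.3128  0.033 ] -0.313931590516737
0.22 74 [ 0.4617 -0.313   0.0316] [ 0.46   -0.3132  0.033 ] -0.31336121294078334
0.24 115 [ 0.4599 -0.314   0.0303] [ 0.4565 -0.3142  0.033 ] -0.31228996483148824
0.26 198 [ 0.4674 -0.3127  0.0203] [ 0.4879 -0.3041  0.033 ] -0.3129752236846993
clamp [ 0.2655513  -0.24428553  0.10148792] [ 0.33914363 -0.1217402   0.19085685]
```

>>> send_rows([
  [0,0,-0.02,0.873],
  [0,0,-0.04,0.873],
  [0,0,-0.04,0.872],
  [0,0,-0.04,0],
  [0.012,-0.006,0,0],
  [0.028,-0.014,0,0],
  [0.028,-0.014,0,0],
  [0.028,-0.014,0,0],
  [0.028,-0.014,0,0],
  [0.028,-0.014,0,0],
  [0.028,-0.014,0,0],
  [0.028,-0.014,0,0],
  [0.028,-0.014,0,0],
  [0.028,-0.014,0,0],
  [0.028,-0.014,0,0],
  [0.028,-0.014,0,0],
  [0.011,-0.01,0,0],
  [0,0,0,0],
  [0,0,0,0],
], claw=1)

```text
clock: 2.0
eef_pos: [0.4598, -0.3129, 0.3708]
tool_rot: [1.0, 0.0, -0.001, -0.0]
ft_force: [0.4, 0.2, -0.6]
grip_width: 0.0855
```

Run:
```python
from h import *
print(monitor.get_obs())
p,d=snap("side","side1"); snap("top","top1")
cv2.imwrite("pics/side1c.png",cv2.resize(p[100:260,170:460],None,fx=2.75,fy=2.75,interpolation=cv2.INTER_CUBIC))
```

```text
{'clock': 2.0, 'joint_pos': array([-5.97100338e-01,  3.56260486e-01,  5.22646772e-01,  1.73848334e+00,
       -6.17260605e-04,  2.54412695e+00]), 'joint_vel': array([-0.02261126, -0.01241205,  0.0003967 ,  0.00076298,  0.00119915,
       -0.00041957]), 'tau': array([ 7.49456473e-01, -4.23642683e+01,  2.53641987e+01, -3.75794282e-02,
        4.82855772e-02,  6.26260138e-03]), 'eef_pos': array([ 0.45984854, -0.31287222,  0.37083796]), 'tool_rot': array([ 9.99999724e-01,  1.82884813e-04, -7.11335313e-04, -1.10565956e-04]), 'ft_force': array([ 0.40914853,  0.18261607, -0.64440698]), 'ft_torque': array([ 0.0817983 , -0.00621295,  0.00530676]), 'grip_width': 0.08553145995310017}
```

View pics/side1c.png

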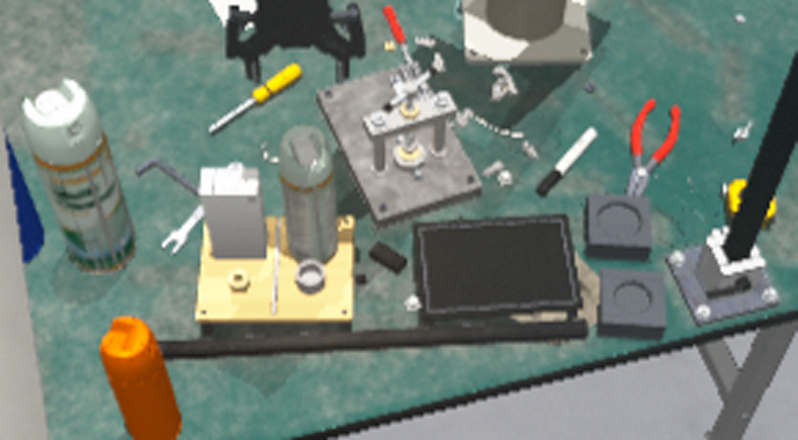

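View pics/top1.png

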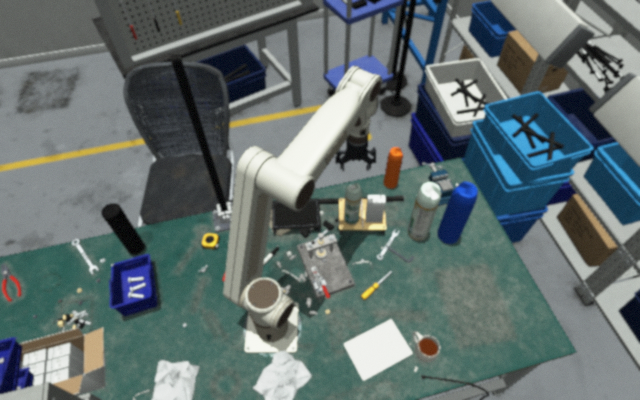

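>>> send_rows([
  [0,0,0.015,0],
  [0,0,0.03,0],
  [0,0,0.03,0],
  [0,0,0.03,0],
  [0,0,0.025,0],
  [0,0,0.015,0],
  [0,0,0.008,0],
  [0,0,0.005,0],
  [0,0,0,0],
  [0,0,0,0],
  [0,0,0,0],
])

```text
clock: 3.2
eef_pos: [0.4609, -0.3134, 0.2144]
tool_rot: [1.0, -0.0, 0.001, 0.001]
ft_force: [0.5, -0.2, 0.2]
grip_width: 0.0855
```

Run:
```python
from h import *
p,d=snap("side","side2"); t,_=snap("top","top2")
a=cv2.resize(p[110:240,220:340],None,fx=3.3,fy=3.3,interpolation=cv2.INTER_CUBIC)
b=cv2.resize(t[120:250,310:430],None,fx=3.3,fy=3.3,interpolation=cv2.INTER_CUBIC)
cv2.imwrite("pics/c2.png",np.hstack([a,b]))
```

```text
(no output)
```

View pics/c2.png

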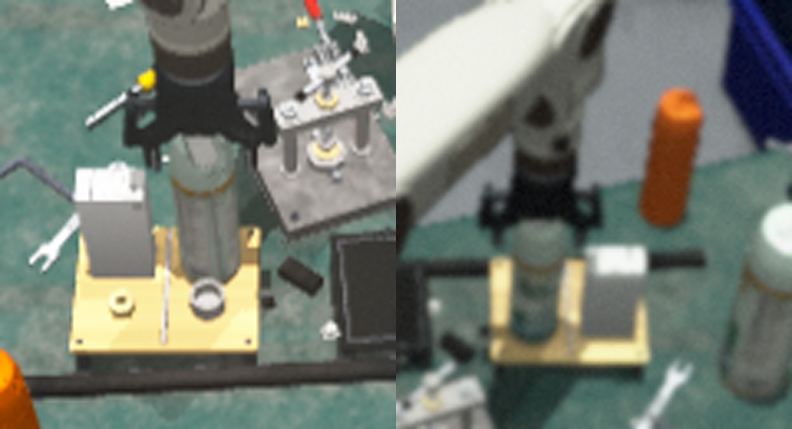

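>>> send_rows([
  [0,0,0,0],
  [0,0,0,0],
  [0,0,0,0],
  [0,0,0,0],
  [0,0,0,0],
], claw=0.62)

```text
clock: 3.8
eef_pos: [0.4604, -0.3129, 0.2133]
tool_rot: [1.0, 0.0, -0.0, -0.0]
ft_force: [-0.5, -0.2, -0.1]
grip_width: 0.0691
```

>>> send_rows([
  [0,0,0,0],
  [0,0,0,0],
  [0,0,0,0],
  [0,0,0,0],
  [0,0,0,0],
  [0,0,0,0],
], claw=0.56)

```text
clock: 4.4
eef_pos: [0.4604, -0.313, 0.2134]
tool_rot: [1.0, -0.0, 0.0, 0.0]
ft_force: [-0.7, -1.4, 0.4]
grip_width: 0.0665
```

>>> send_rows([
  [0,0,0,0],
  [0,0,0,0],
  [0,0,0,0],
  [0,0,0,0],
  [0,0,0,0],
], claw=-0.2)

```text
clock: 4.9
eef_pos: [0.4609, -0.3134, 0.2142]
tool_rot: [1.0, -0.0, 0.001, 0.001]
ft_force: [0.7, -1.8, 4.6]
grip_width: 0.0618
```

>>> send_rows([
  [0,0,-0.003,0],
  [0,0,-0.01,0],
  [0,0,-0.02,0],
  [0,0,-0.02,0],
  [0,0,-0.015,0],
  [0,0,0,0],
  [0,0,0,0],
], claw=-1)

```text
clock: 5.6
eef_pos: [0.4601, -0.3127, 0.2805]
tool_rot: [1.0, 0.0, -0.001, -0.001]
ft_force: [0.5, 0.1, -5.1]
grip_width: 0.0611
```

Run:
```python
from h import *
p,d=snap("side","side3"); t,_=snap("top","top3")
a=cv2.resize(p[90:240,220:340],None,fx=3.3,fy=3.3,interpolation=cv2.INTER_CUBIC)
b=cv2.resize(t[100:250,310:430],None,fx=3.3,fy=3.3,interpolation=cv2.INTER_CUBIC)
cv2.imwrite("pics/c3.png",np.hstack([a,b]))
```

```text
(no output)
```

View pics/c3.png

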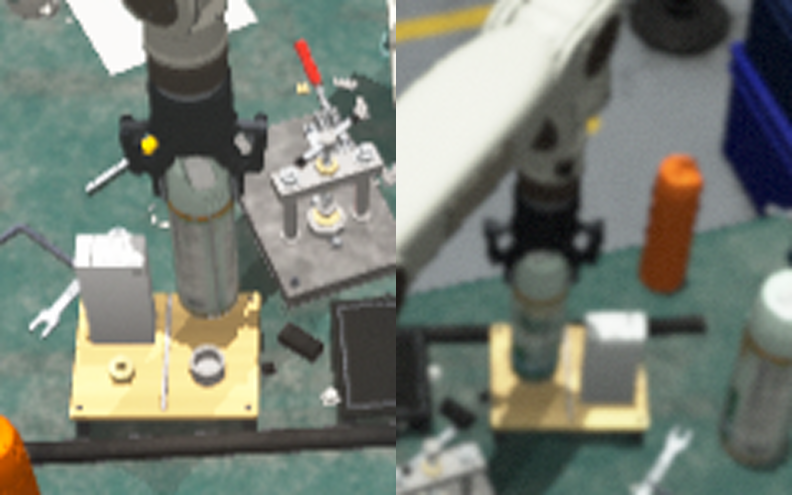

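>>> send_rows([
  [0,-0.005,-0.01,0],
  [0,-0.012,-0.01,0],
  [0.002,-0.02,0,0],
  [0.002,-0.022,0,0],
  [0.002,-0.022,0,0],
  [0.002,-0.022,0,0],
  [0.002,-0.022,0,0],
  [0,-0.022,0,0],
  [0,-0.022,0,0],
  [0,-0.017,0,0],
  [0,-0.008,0.01,0],
  [0,-0.004,0.02,0],
  [0,0,0.02,0],
  [0,0,0.02,0],
  [0,0,0.008,0],
  [0,0,0.004,0],
  [0,0,0,0],
  [0,0,0,0],
])

```text
clock: 7.5
eef_pos: [0.471, -0.1152, 0.2203]
tool_rot: [1.0, -0.0, 0.001, 0.0]
ft_force: [0.7, 0.5, -4.7]
grip_width: 0.0612
```

>>> send_rows([
  [0,0,0.002,0],
  [0,0,0.001,0],
  [0,0,0.001,0],
  [0,0,0.001,0],
  [0,0,0,0],
  [0,0,0,0],
])

```text
clock: 8.1
eef_pos: [0.4704, -0.1149, 0.2143]
tool_rot: [1.0, -0.0, -0.0, -0.0]
ft_force: [-0.1, 0.5, -4.2]
grip_width: 0.0614
```

>>> send_rows([
  [0,0,0.001,0],
  [0,0,0,0],
  [0,0,0,0],
])

```text
clock: 8.4
eef_pos: [0.4708, -0.115, 0.2142]
tool_rot: [1.0, -0.0, 0.001, 0.0]
ft_force: [-1.4, -0.1, 3.1]
grip_width: 0.0615
```

>>> send_rows([
  [0,0,0,0],
  [0,0,0,0],
  [0,0,0,0],
  [0,0,0,0],
], claw=0.7)

```text
clock: 8.8
eef_pos: [0.4705, -0.115, 0.2133]
tool_rot: [1.0, -0.0, 0.0, 0.0]
ft_force: [-1.3, 0.0, -0.1]
grip_width: 0.0727
```

>>> send_rows([
  [0,0,0,0],
  [0,0,0,0],
  [0,0,-0.01,0],
  [0,0,-0.03,0],
  [0,0,-0.04,0],
  [0,0,-0.04,0],
  [0,0,-0.02,0],
  [0,0,0,0],
  [0,0,0,0],
], claw=1)

```text
clock: 9.7
eef_pos: [0.4706, -0.115, 0.3537]
tool_rot: [1.0, -0.0, 0.001, 0.0]
ft_force: [0.4, -0.2, -0.0]
grip_width: 0.0855
```

Run:
```python
from meas import *
p,d=snap("side","side4")
W=cloud("side",d); m=sel(W,.40,.55,-.17,-.06,.09,.23); print("can",m.sum(),circ(W[m][:,:2],.033))
# tilt: centers by height
for a in (.09,.14,.19):
  mm=sel(W,.40,.55,-.17,-.06,a,a+.045); print(circ(W[mm][:,:2],.033)[0])
m=sel(W,.40,.52,-.46,-.355,.08,.18); P=W[m]; pf=np.polyfit(P[:,1],P[:,0],1); print("carton face",pf, np.polyval(pf,-.41), P[:,1].min(),P[:,1].max(),len(P))
cv2.imwrite("pics/c4.png",cv2.resize(p[90:240,220:420],None,fx=3.3,fy=3.3,interpolation=cv2.INTER_CUBIC))
```

```text
can 451 (array([ 0.47084614, -0.11475705,  0.033     ]), np.float64(0.0013507897698004315))
[ 0.47089169 -0.11481454  0.033     ]
[ 0.47118857 -0.11474561  0.033     ]
[ 0.47026676 -0.11457309  0.033     ]
carton face [-0.10626502  0.43555677] 0.4791254250258212 -0.44357191534039 -0.3727346978964239 368
```

View pics/c4.png

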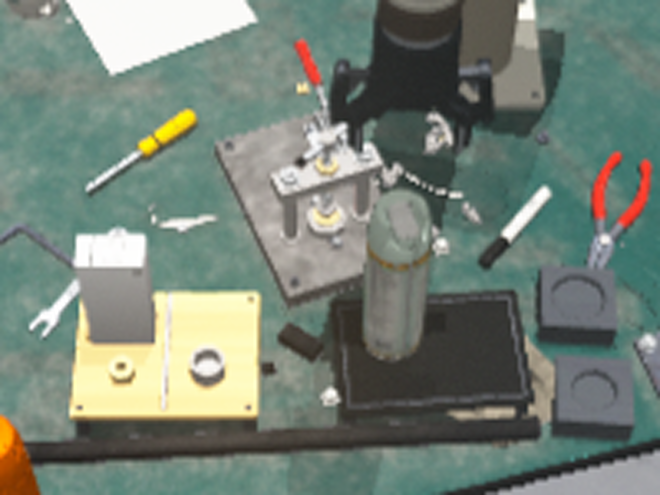

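Run:
```python
from meas import *
W=cloud("side",np.load("pics/side4.npz")["d"])
W2=cloud("side",np.load("pics/side0.npz")["d"])
for w in (W,W2):
  m=sel(w,.45,.52,-.446,-.378,.07,.185); P=w[m]
  from scipy.stats import theilslopes
  s=theilslopes(P[:,0],P[:,1]); print(s, s[1]+s[0]*-.4085, len(P))
  m=sel(w,.43,.49,-.46,-.355,.19,.21);P=w[m]; print("top y", np.percentile(P[:,1],[2,98]),np.percentile(P[:,0],[2,98]))
```

```text
TheilslopesResult(slope=np.float64(0.014830494246463013), intercept=np.float64(0.48632962853709577), low_slope=np.float64(0.001694203649462731), high_slope=np.float64(0.02757195605129527)) 0.4802713716374156 360
top y [-0.44152195 -0.37391018] [0.44471513 0.48220256]
TheilslopesResult(slope=np.float64(0.01791247038092583), intercept=np.float64(0.48764941187873617), low_slope=np.float64(0.005182426665706438), high_slope=np.float64(0.03001602952920331)) 0.480332167728128 355
top y [-0.44131956 -0.37388657] [0.44403112 0.4832929 ]
```

>>> send_rows([
  [0,0.01,0,0],
  [-0.001,0.02,0,0],
  [-0.001,0.03,0,0],
  [-0.001,0.03,0,0],
  [-0.001,0.03,0,0],
  [-0.001,0.03,0,0],
  [-0.001,0.03,0,0],
  [-0.001,0.03,0,0],
  [-0.001,0.03,0,0],
  [-0.001,0.025,0,0],
  [-0.001,0.018,0,0],
  [0,0.01,0,0],
  [0,0,0,0],
])

```text
clock: 11.05
eef_pos: [0.4597, -0.4092, 0.3515]
tool_rot: [1.0, -0.001, -0.001, -0.001]
ft_force: [0.4, 0.2, 0.7]
grip_width: 0.0854
```

>>> send_rows([
  [0,0,0,-0.97],
  [0,0,0,-0.97],
  [0,0,0,-0.97],
  [0,0,0,-0.97],
  [0,0,0,-0.97],
  [0,0,0,-0.97],
  [0,0,0,-0.97],
  [0,0,0,-0.97],
  [0,0,0,-0.97],
  [0,0,0,-0.97],
  [0,0,0,-0.97],
  [0,0,0,-0.97],
  [0,0,0,-0.97],
  [0,0,0,-0.97],
  [0,0,0,-0.97],
  [0,0,0,-1.0],
  [0,0,0,0],
  [0,0,0,0],
])

```text
clock: 12.85
eef_pos: [0.4605, -0.4072, 0.3534]
tool_rot: [0.713, 0.701, 0.0, -0.0]
ft_force: [-0.5, -0.9, -0.8]
grip_width: 0.0856
```

Run:
```python
from h import *
o=monitor.get_obs(); q=o["tool_rot"]; print(o["eef_pos"],q,2*np.arctan2(q[1],q[0]),o["joint_pos"])
```

```text
[ 0.4605175  -0.40720089  0.35336104] [ 7.13057430e-01  7.01105608e-01  4.89235054e-05 -1.61287965e-04] 1.5538936969866726 [-7.24090003e-01  4.89903225e-01  6.81231231e-01  1.76243930e+00
  1.20093506e-04  8.63608934e-01]
```

>>> send_rows([
  [0,0,0.015,0],
  [0,0,0.03,0],
  [0,0,0.03,0],
  [0,0,0.03,0],
  [0,0,0.03,0],
  [0,0,0.03,0],
  [0,0,0.02,0],
  [0,0,0.01,0],
  [0,0,0.005,0],
  [0,0,0,0],
  [0,0,0,0],
  [0,0,0,0],
])

```text
clock: 14.05
eef_pos: [0.4611, -0.4086, 0.1548]
tool_rot: [0.713, 0.701, 0.0, 0.001]
ft_force: [0.4, 1.1, -0.2]
grip_width: 0.0853
```

>>> send_rows([
  [0,0,0,0],
  [0,0,0,0],
  [0,0,0,0],
  [0,0,0,0],
  [0,0,0,0],
  [0,0,0,0],
], claw=0.03)

```text
clock: 14.65
eef_pos: [0.4604, -0.408, 0.1533]
tool_rot: [0.713, 0.702, -0.0, -0.0]
ft_force: [-0.5, 0.0, 0.7]
grip_width: 0.0442
```

Run:
```python
from h import *
p,d=snap("side","side5"); t,_=snap("top","top5")
a=cv2.resize(p[110:240,220:340],None,fx=3.3,fy=3.3,interpolation=cv2.INTER_CUBIC)
b=cv2.resize(t[120:250,310:430],None,fx=3.3,fy=3.3,interpolation=cv2.INTER_CUBIC)
cv2.imwrite("pics/c5.png",np.hstack([a,b]))
```

```text
(no output)
```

View pics/c5.png

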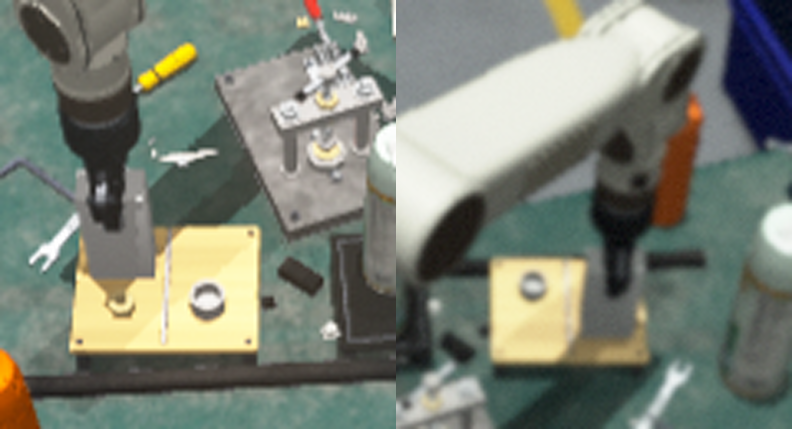

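Fingers straddle the carton (side crop: finger at (105,200), carton front still square). Narrow further, watching for one-sided contact.

>>> send_rows([
  [0,0,0,0],
  [0,0,0,0],
  [0,0,0,0],
  [0,0,0,0],
], claw=-0.04)

```text
clock: 15.15
eef_pos: [0.4604, -0.408, 0.1533]
tool_rot: [0.713, 0.702, -0.0, -0.0]
ft_force: [-0.5, -0.3, 0.7]
grip_width: 0.0409
```

>>> send_rows([
  [0,0,0,0],
  [0,0,0,0],
  [0,0,0,0],
  [0,0,0,0],
], claw=-0.5)

```text
clock: 15.55
eef_pos: [0.4605, -0.408, 0.1535]
tool_rot: [0.713, 0.702, -0.0, 0.0]
ft_force: [-0.0, 0.0, 1.4]
grip_width: 0.0383
```

>>> send_rows([
  [0,0,-0.003,0],
  [0,0,-0.01,0],
  [0,0,-0.02,0],
  [0,0,-0.02,0],
  [0,0,-0.015,0],
  [0,0,0,0],
  [0,0,0,0],
])

```text
clock: 16.25
eef_pos: [0.4605, -0.408, 0.2214]
tool_rot: [0.713, 0.702, 0.0, 0.0]
ft_force: [0.4, 0.1, -2.5]
grip_width: 0.0387
```

>>> send_rows([
  [0,0,-0.015,0],
  [0,0,-0.03,0],
  [0,0,-0.03,0],
  [0,0,-0.03,0],
  [0,0,-0.03,0],
  [0,0,-0.03,0],
  [0,0,-0.015,0],
  [0,0,0,0],
])

```text
clock: 17.05
eef_pos: [0.4609, -0.4084, 0.4026]
tool_rot: [0.713, 0.702, 0.0, 0.002]
ft_force: [-0.1, 0.3, -2.0]
grip_width: 0.0385
```

>>> send_rows([
  [0.01,0,0,0],
  [0.02,0.001,0,0],
  [0.028,0.001,0,0],
  [0.028,0.001,0,0],
  [0.028,0.001,0,0],
  [0.028,0.001,0,0],
  [0.028,0.001,0,0],
  [0.028,0.001,0,0],
  [0.028,0.001,0,0],
  [0.028,0.001,0,0],
  [0.028,0.001,0,0],
  [0.028,0.001,0,0],
  [0.028,0.001,0,0],
  [0.028,0.001,0,0],
  [0.02,0.001,0,0],
  [0.012,0,0,0],
  [0.005,0,0,0],
  [0,0,0,0],
  [0,0,0,0],
])

```text
clock: 18.95
eef_pos: [0.4807, -0.0059, 0.4009]
tool_rot: [0.713, 0.701, -0.0, -0.0]
ft_force: [-0.5, -0.5, -1.2]
grip_width: 0.0379
```

>>> send_rows([
  [0,0,0.015,0],
  [0,0,0.03,0],
  [0,0,0.03,0],
  [0,0,0.03,0],
  [0,0,0.03,0],
  [0,0,0.03,0],
  [0,0,0.03,0],
  [0,0,0.02,0],
  [0,0,0.015,0],
  [0,0,0.008,0],
  [0,0,0.004,0],
  [0,0,0.002,0],
  [0,0,0,0],
  [0,0,0,0],
])

```text
clock: 20.35
eef_pos: [0.4814, -0.0053, 0.1581]
tool_rot: [0.713, 0.701, 0.001, 0.001]
ft_force: [0.3, 0.2, -1.9]
grip_width: 0.0382
```

>>> send_rows([
  [0,0,0.001,0],
  [0,0,0.001,0],
  [0,0,0.001,0],
  [0,0,0,0],
  [0,0,0,0],
])

```text
clock: 20.85
eef_pos: [0.4807, -0.0052, 0.1543]
tool_rot: [0.713, 0.702, -0.0, -0.0]
ft_force: [0.1, 0.2, -2.2]
grip_width: 0.0382
```

>>> send_rows([
  [0,0,0.001,0],
  [0,0,0,0],
  [0,0,0.0005,0],
  [0,0,0,0],
  [0,0,0,0],
])

```text
clock: 21.35
eef_pos: [0.4809, -0.0052, 0.1534]
tool_rot: [0.713, 0.702, 0.0, 0.0]
ft_force: [-1.8, 1.1, 5.6]
grip_width: 0.0383
```

Contact (5.6 N). Release and rise.

>>> send_rows([
  [0,0,0,0],
  [0,0,0,0],
  [0,0,0,0],
  [0,0,0,0],
  [0,0,0,0],
], claw=0.2)

```text
clock: 21.85
eef_pos: [0.4808, -0.0052, 0.1526]
tool_rot: [0.713, 0.702, -0.0, -0.0]
ft_force: [-0.1, 1.0, 0.5]
grip_width: 0.0514
```

>>> send_rows([
  [0,0,-0.01,0],
  [0,0,-0.03,0],
  [0,0,-0.03,0],
  [0,0,-0.03,0],
  [0,0,-0.03,0],
  [0,0,-0.03,0],
  [0,0,-0.03,0],
  [0,0,-0.01,0],
  [0,0,0,0],
  [0,0,0,0],
])

```text
clock: 22.85
eef_pos: [0.4805, -0.0052, 0.3518]
tool_rot: [0.713, 0.701, -0.001, -0.001]
ft_force: [-0.7, 0.4, -0.5]
grip_width: 0.0512
```

Run:
```python
from meas import *
p,d=snap("side","side6"); W=cloud("side",d)
cv2.imwrite("pics/c6.png",cv2.resize(p[90:240,220:420],None,fx=3.3,fy=3.3,interpolation=cv2.INTER_CUBIC))
cv2.imwrite("pics/c6b.png",cv2.resize(p[185:225,240:305],None,fx=9,fy=9,interpolation=cv2.INTER_CUBIC))
m=sel(W,.40,.55,-.17,-.06,.09,.23); print("can",m.sum(),circ(W[m][:,:2],.033)[0])
```

```text
can 453 [ 0.47094609 -0.1147888   0.033     ]
```

View pics/c6.png

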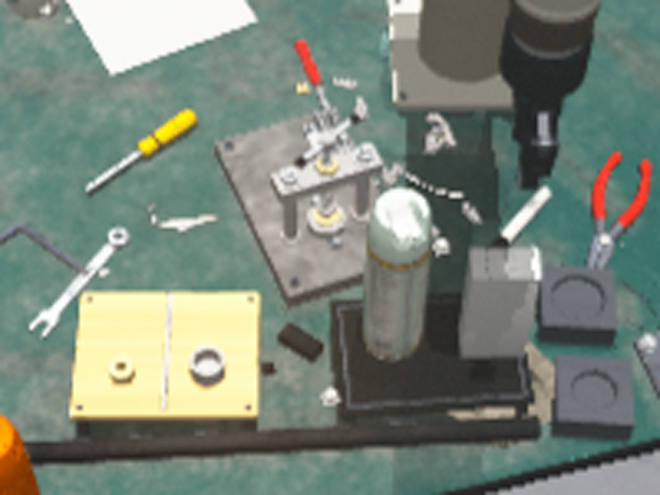

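View pics/c6b.png

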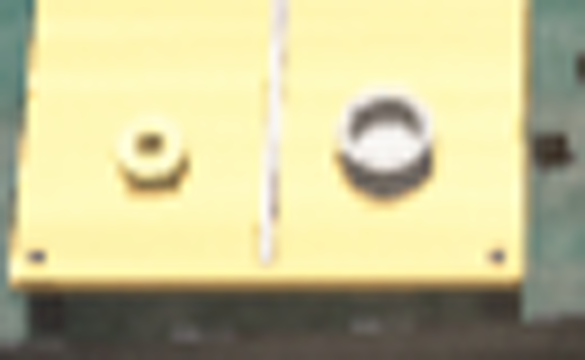

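>>> send_rows([
  [-0.01,0.001,0,0],
  [-0.02,0.003,0,0],
  [-0.028,0.004,0,0],
  [-0.028,0.004,0,0],
  [-0.028,0.004,0,0],
  [-0.028,0.004,0,0],
  [-0.028,0.004,0,0],
  [-0.028,0.004,0,0],
  [-0.028,0.004,0,0],
  [-0.028,0.004,0,0],
  [-0.025,0.003,0,0],
  [-0.018,0.001,0,0],
  [-0.01,0.001,0,0],
  [0,0,0.015,0],
  [0,0,0.03,0],
  [0,0,0.03,0],
  [0,0,0.03,0],
  [0,0,0.03,0],
  [0,0,0.03,0],
  [0,0,0.02,0],
], claw=0.6)

```text
clock: 24.9
eef_pos: [0.5153, -0.3118, 0.1646]
tool_rot: [0.713, 0.702, -0.001, -0.002]
ft_force: [-0.7, 0.4, 0.9]
grip_width: 0.0684
```

>>> send_rows([
  [0,0,0.015,0],
  [0,0,0,0],
  [0,0,0,0],
  [0,0,0,0],
])

```text
clock: 25.3
eef_pos: [0.5175, -0.3132, 0.154]
tool_rot: [0.713, 0.702, 0.0, 0.001]
ft_force: [0.2, 0.0, -0.3]
grip_width: 0.0685
```

Run:
```python
from h import *
print(monitor.get_obs()["eef_pos"])
p,d=snap("side","side7"); t,_=snap("top","top7")
a=cv2.resize(p[130:240,220:340],None,fx=3.3,fy=3.3,interpolation=cv2.INTER_CUBIC)
b=cv2.resize(t[150:260,310:430],None,fx=3.3,fy=3.3,interpolation=cv2.INTER_CUBIC)
cv2.imwrite("pics/c7.png",np.hstack([a,b]))
```

```text
[ 0.51749679 -0.31320839  0.1539644 ]
```

View pics/c7.png

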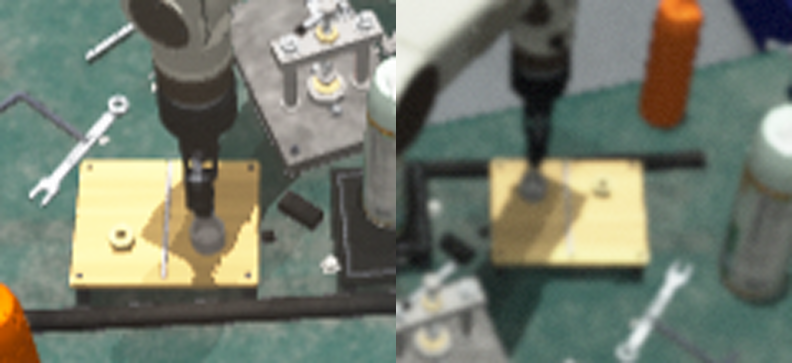

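>>> send_rows([
  [0,0,0.015,0],
  [0,0,0.025,0],
  [0,0,0.025,0],
  [0,0,0.015,0],
  [0,0,0.008,0],
  [0,0,0.004,0],
  [0,0,0,0],
  [0,0,0,0],
  [0,0,0,0],
])

```text
clock: 26.3
eef_pos: [0.5177, -0.3133, 0.062]
tool_rot: [0.713, 0.701, 0.0, 0.001]
ft_force: [-0.1, -1.0, 0.6]
grip_width: 0.0683
```

>>> send_rows([
  [0,0,0,0],
  [0,0,0,0],
  [0,0,0,0],
  [0,0,0,0],
  [0,0,0,0],
  [0,0,0,0],
  [0,0,0,0],
], claw=-0.5)

```text
clock: 27.0
eef_pos: [0.5174, -0.3131, 0.0617]
tool_rot: [0.713, 0.701, 0.0, 0.001]
ft_force: [-0.5, -0.2, 5.5]
grip_width: 0.0353
```

>>> send_rows([
  [0,0,-0.003,0],
  [0,0,-0.01,0],
  [0,0,-0.02,0],
  [0,0,-0.025,0],
  [0,0,-0.025,0],
  [0,0,-0.015,0],
  [0,0,0,0],
  [0,0,0,0],
], claw=-1)

```text
clock: 27.8
eef_pos: [0.5168, -0.3127, 0.1586]
tool_rot: [0.713, 0.702, -0.0, -0.0]
ft_force: [-1.2, 0.1, -1.8]
grip_width: 0.0356
```

Run:
```python
from h import *
o=monitor.get_obs();print(o["eef_pos"],o["ft_torque"],o["grip_width"])
p,d=snap("side","side8"); t,_=snap("top","top8")
a=cv2.resize(p[130:240,220:340],None,fx=3.3,fy=3.3,interpolation=cv2.INTER_CUBIC)
b=cv2.resize(t[120:230,310:430],None,fx=3.3,fy=3.3,interpolation=cv2.INTER_CUBIC)
cv2.imwrite("pics/c8.png",np.hstack([a,b]))
```

```text
[ 0.51677344 -0.31273789  0.15860462] [ 0.05007382 -0.030396   -0.04057994] 0.035625561915176934
```

View pics/c8.png

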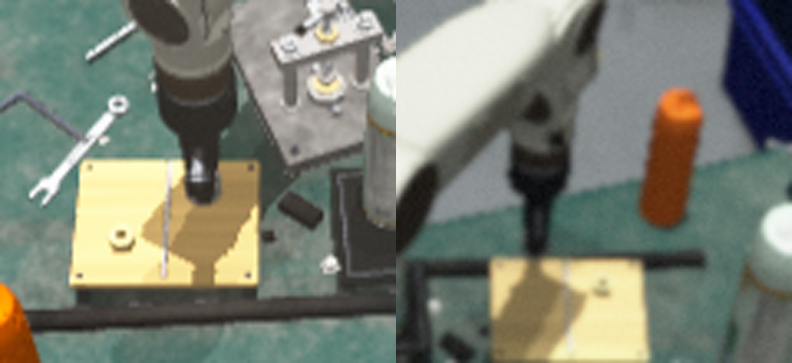

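>>> send_rows([
  [0,0,-0.015,0],
  [0,0,-0.03,0],
  [0,0,-0.03,0],
  [0,0,-0.03,0],
  [0,0,-0.03,0],
  [0,0,-0.03,0],
  [0,0,-0.015,0],
  [0,0,0,0],
])

```text
clock: 28.7
eef_pos: [0.5176, -0.3133, 0.3403]
tool_rot: [0.713, 0.702, 0.0, 0.002]
ft_force: [0.2, -0.4, -0.6]
grip_width: 0.0353
```

>>> send_rows([
  [0.01,-0.003,0,0],
  [0.02,-0.006,0,0],
  [0.03,-0.008,0,0],
  [0.03,-0.008,0,0],
  [0.03,-0.008,0,0],
  [0.03,-0.008,0,0],
  [0.03,-0.008,0,0],
  [0.03,-0.008,0,0],
  [0.03,-0.008,0,0],
  [0.03,-0.008,0,0],
  [0.03,-0.008,0,0],
  [0.03,-0.008,0,0],
  [0.03,-0.008,0,0],
  [0.025,-0.008,0,0],
  [0.017,-0.005,0,0],
  [0.0095,-0.004,0,0],
  [0,0,0,0],
  [0,0,0,0],
])

```text
clock: 30.5
eef_pos: [0.409, 0.1001, 0.338]
tool_rot: [0.713, 0.702, -0.001, -0.0]
ft_force: [-0.5, 0.5, -1.3]
grip_width: 0.0353
```

>>> send_rows([
  [0,0,0.015,0],
  [0,0,0.03,0],
  [0,0,0.03,0],
  [0,0,0.03,0],
  [0,0,0.03,0],
  [0,0,0.03,0],
  [0,0,0.03,0],
  [0,0,0.03,0],
  [0,0,0.025,0],
  [0,0,0.015,0],
  [0,0,0.01,0],
  [0,0,0.005,0],
  [0,0,0,0],
  [0,0,0,0],
])

```text
clock: 31.9
eef_pos: [0.4102, 0.1004, 0.0595]
tool_rot: [0.713, 0.701, 0.001, 0.0]
ft_force: [-0.1, -0.1, -2.0]
grip_width: 0.0354
```

Run:
```python
from h import *
o=monitor.get_obs();print(o["eef_pos"],o["grip_width"])
p,d=snap("side","side9"); t,_=snap("top","top9")
a=cv2.resize(p[120:240,330:450],None,fx=3.3,fy=3.3,interpolation=cv2.INTER_CUBIC)
b=cv2.resize(t[150:270,200:320],None,fx=3.3,fy=3.3,interpolation=cv2.INTER_CUBIC)
cv2.imwrite("pics/c9.png",np.hstack([a,b]))
```

```text
[0.41016955 0.10037069 0.05945353] 0.0353528609122584
```

View pics/c9.png

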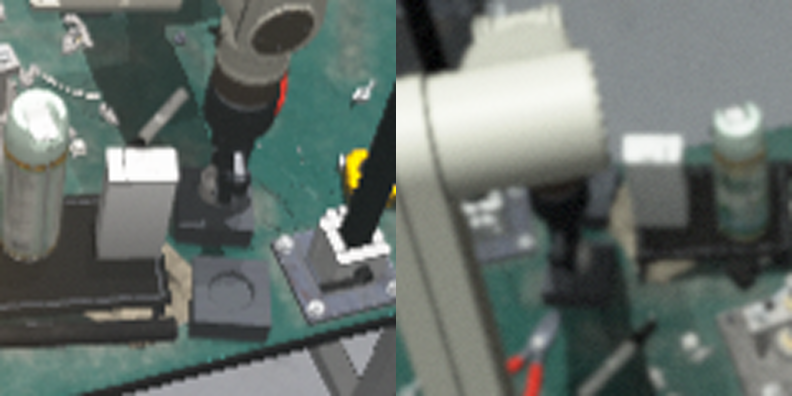

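>>> send_rows([
  [0,0,0.005,0],
  [0,0,0.004,0],
  [0,0,0.003,0],
  [0,0,0.002,0],
  [0,0,0.001,0],
  [0,0,0,0],
  [0,0,0,0],
])

```text
clock: 32.7
eef_pos: [0.4095, 0.1004, 0.0438]
tool_rot: [0.713, 0.702, 0.0, 0.0]
ft_force: [-0.1, 0.6, -1.1]
grip_width: 0.0357
```

>>> send_rows([
  [0,0,0.001,0],
  [0,0,0.001,0],
  [0,0,0,0],
  [0,0,0,0],
])

```text
clock: 33.1
eef_pos: [0.4094, 0.1004, 0.0418]
tool_rot: [0.713, 0.701, -0.0, -0.0]
ft_force: [0.7, -0.2, -2.0]
grip_width: 0.0353
```

>>> send_rows([
  [0,0,0.001,0],
  [0,0,0,0],
  [0,0,0,0],
])

```text
clock: 33.4
eef_pos: [0.4094, 0.1004, 0.0408]
tool_rot: [0.713, 0.702, -0.0, -0.0]
ft_force: [0.2, -0.3, -1.4]
grip_width: 0.0351
```

>>> send_rows([
  [0,0,0.0007,0],
  [0,0,0,0],
  [0,0,0,0],
])

```text
clock: 33.7
eef_pos: [0.4095, 0.1004, 0.0406]
tool_rot: [0.713, 0.701, 0.0, 0.0]
ft_force: [-2.4, 0.3, 5.3]
grip_width: 0.0354
```

Contact at the expected height (0.0406). Release, rise straight up, look.

>>> send_rows([
  [0,0,0,0],
  [0,0,0,0],
  [0,0,0,0],
  [0,0,0,0],
  [0,0,0,0],
], claw=0.3)

```text
clock: 34.2
eef_pos: [0.4094, 0.1004, 0.04]
tool_rot: [0.713, 0.701, -0.0, -0.0]
ft_force: [-0.1, -0.1, 0.2]
grip_width: 0.0555
```

>>> send_rows([
  [0,0,-0.005,0],
  [0,0,-0.015,0],
  [0,0,-0.03,0],
  [0,0,-0.03,0],
  [0,0,-0.03,0],
  [0,0,-0.03,0],
  [0,0,-0.03,0],
  [0,0,-0.03,0],
  [0,0,-0.03,0],
  [0,0,-0.03,0],
  [0,0,-0.03,0],
  [0,0,-0.01,0],
])

```text
clock: 35.4
eef_pos: [0.4104, 0.1006, 0.3435]
tool_rot: [0.713, 0.701, 0.002, 0.001]
ft_force: [0.5, -0.3, -0.5]
grip_width: 0.0555
```

>>> send_rows([
  [-0.01,0.003,0,0],
  [-0.02,0.006,0,0],
  [-0.03,0.008,0,0],
  [-0.03,0.008,0,0],
  [-0.03,0.008,0,0],
  [-0.03,0.008,0,0],
  [-0.03,0.008,0,0],
  [-0.03,0.007,0,0],
  [-0.03,0.006,0,0],
  [-0.03,0.006,0,0],
  [-0.03,0.006,0,0],
  [-0.03,0.006,0,0],
  [-0.03,0.006,0,0],
  [-0.03,0.006,0,0],
  [-0.03,0.006,0,0],
  [-0.03,0.006,0,0],
  [-0.03,0.006,0,0],
  [-0.02,0.003,0,0],
  [-0.01,0.001,0,0],
  [0,0,0,0],
])

```text
clock: 37.4
eef_pos: [0.5142, -0.4133, 0.3364]
tool_rot: [0.714, 0.701, -0.001, -0.003]
ft_force: [0.1, 0.4, 0.0]
grip_width: 0.0552
```

Run:
```python
from h import *
o=monitor.get_obs();q=o["tool_rot"];print(o["eef_pos"],o["grip_width"],2*np.arctan2(q[1],q[0]))
p,d=snap("side","side10"); t,_=snap("top","top10")
a=cv2.resize(p[120:240,330:450],None,fx=3.3,fy=3.3,interpolation=cv2.INTER_CUBIC)
b=cv2.resize(t[150:270,200:320],None,fx=3.3,fy=3.3,interpolation=cv2.INTER_CUBIC)
cv2.imwrite("pics/c10.png",np.hstack([a,b]))
```

```text
[ 0.51417526 -0.41333328  0.33643099] 0.05520468427913059 1.5524743569127633
```

View pics/c10.png

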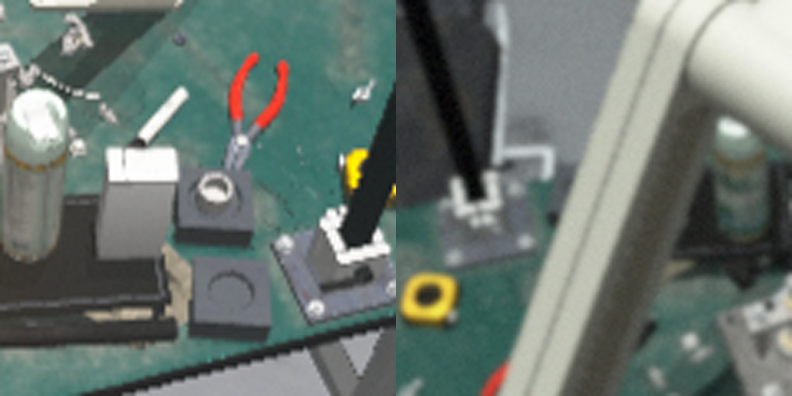

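>>> send_rows([
  [0,0,0,0],
  [0,0,0,0],
])

```text
clock: 37.7
eef_pos: [0.5153, -0.4106, 0.3404]
tool_rot: [0.712, 0.702, 0.0, -0.0]
ft_force: [-0.8, -0.2, 0.2]
grip_width: 0.0553
```

>>> send_rows([
  [0.005,0.002,0.015,0],
  [0,0,0.03,0],
  [0,0,0.03,0],
  [0,0,0.03,0],
  [0,0,0.03,0],
  [0,0,0.03,0],
  [0,0,0.03,0],
  [0,0,0.03,0],
  [0,0,0.02,0],
  [0,0,0.01,0],
  [0,0,0.005,0],
  [0,0,0,0],
  [0,0,0,0],
  [0,0,0,0],
])

```text
clock: 39.1
eef_pos: [0.5183, -0.407, 0.0817]
tool_rot: [0.713, 0.702, 0.0, 0.001]
ft_force: [-0.9, -0.4, 0.8]
grip_width: 0.0556
```

Run:
```python
from h import *
o=monitor.get_obs();print(o["eef_pos"])
p,d=snap("side","side11"); t,_=snap("top","top11")
a=cv2.resize(p[130:240,220:340],None,fx=3.3,fy=3.3,interpolation=cv2.INTER_CUBIC)
b=cv2.resize(t[150:260,310:430],None,fx=3.3,fy=3.3,interpolation=cv2.INTER_CUBIC)
cv2.imwrite("pics/c11.png",np.hstack([a,b]))
```

```text
[ 0.51828666 -0.40698967  0.0817269 ]
```

View pics/c11.png

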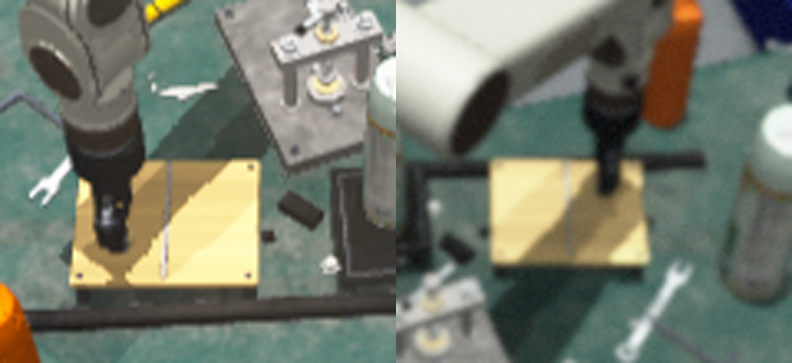

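>>> send_rows([
  [0,0,0.01,0],
  [0,0,0.007,0],
  [0,0,0.003,0],
  [0,0,0,0],
  [0,0,0,0],
  [0,0,0,0],
])

```text
clock: 39.8
eef_pos: [0.5177, -0.4065, 0.0603]
tool_rot: [0.713, 0.701, 0.0, 0.0]
ft_force: [-0.4, -0.2, 0.4]
grip_width: 0.0554
```

>>> send_rows([
  [0,0,0,0],
  [0,0,0,0],
  [0,0,0,0],
  [0,0,0,0],
  [0,0,0,0],
  [0,0,0,0],
  [0,0,0,0],
], claw=-0.6)

```text
clock: 40.5
eef_pos: [0.5179, -0.4067, 0.0608]
tool_rot: [0.713, 0.702, 0.0, 0.001]
ft_force: [-1.0, -0.2, 4.9]
grip_width: 0.0233
```

>>> send_rows([
  [0,0,-0.003,0],
  [0,0,-0.01,0],
  [0,0,-0.02,0],
  [0,0,-0.025,0],
  [0,0,-0.025,0],
  [0,0,-0.015,0],
  [0,0,0,0],
  [0,0,0,0],
], claw=-1)

```text
clock: 41.3
eef_pos: [0.5173, -0.4062, 0.1579]
tool_rot: [0.713, 0.701, -0.0, -0.0]
ft_force: [0.2, 0.6, -1.3]
grip_width: 0.0228
```

Run:
```python
from h import *
o=monitor.get_obs();print(o["eef_pos"],o["grip_width"])
p,d=snap("side","side12"); t,_=snap("top","top12")
a=cv2.resize(p[130:240,220:340],None,fx=3.3,fy=3.3,interpolation=cv2.INTER_CUBIC)
b=cv2.resize(t[120:230,310:430],None,fx=3.3,fy=3.3,interpolation=cv2.INTER_CUBIC)
cv2.imwrite("pics/c12.png",np.hstack([a,b]))
```

```text
[ 0.51727646 -0.40623871  0.15785518] 0.022786091285523415
```

View pics/c12.png

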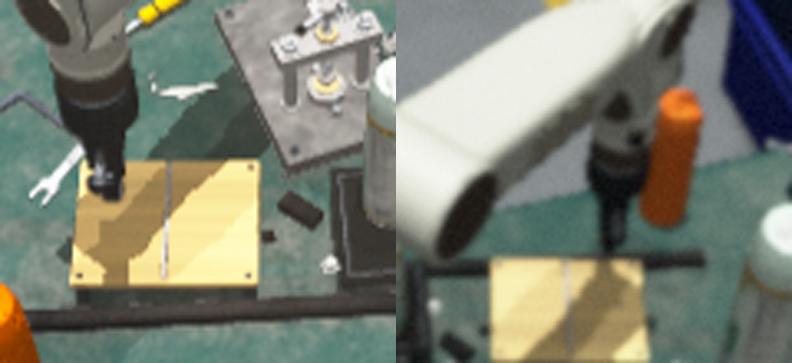

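>>> send_rows([
  [0,0,-0.015,0],
  [0,0,-0.03,0],
  [0,0,-0.03,0],
  [0,0,-0.03,0],
  [0,0,-0.03,0],
  [0,0,-0.03,0],
  [0,0,-0.015,0],
  [0,0,0,0],
])

```text
clock: 42.2
eef_pos: [0.5181, -0.4068, 0.3396]
tool_rot: [0.713, 0.701, 0.0, 0.002]
ft_force: [-0.8, 0.5, 0.5]
grip_width: 0.0233
```

>>> send_rows([
  [0.01,0,0,0],
  [0.02,0,0,0],
  [0.03,0.001,0,0],
  [0.03,0.001,0,0],
  [0.03,0.001,0,0],
  [0.03,0.001,0,0],
  [0.03,0.001,0,0],
  [0.03,0.001,0,0],
  [0.03,0.001,0,0],
  [0.03,0.001,0,0],
  [0.03,0,0,0],
  [0.03,0,0,0],
  [0.03,0,0,0],
  [0.03,0,0,0],
  [0.03,0,0,0],
  [0.03,0,0,0],
  [0.03,0,0,0],
  [0.02,0,0,0],
  [0.011,0,0,0],
])

```text
clock: 44.1
eef_pos: [0.5326, 0.106, 0.3356]
tool_rot: [0.712, 0.702, -0.002, -0.001]
ft_force: [-0.2, 0.0, -1.2]
grip_width: 0.0234
```

>>> send_rows([
  [0,0,0,0],
  [0,0,0,0],
  [0,0,0,0],
])

```text
clock: 44.4
eef_pos: [0.5335, 0.1034, 0.3378]
tool_rot: [0.713, 0.701, -0.0, -0.0]
ft_force: [-0.6, -0.2, -0.4]
grip_width: 0.0231
```

>>> send_rows([
  [0.0015,0,0.015,0],
  [0,0,0.03,0],
  [0,0,0.03,0],
  [0,0,0.03,0],
  [0,0,0.03,0],
  [0,0,0.03,0],
  [0,0,0.03,0],
  [0,0,0.03,0],
  [0,0,0.025,0],
  [0,0,0.015,0],
  [0,0,0.008,0],
  [0,0,0.005,0],
  [0,0,0,0],
  [0,0,0,0],
  [0,0,0,0],
])

```text
clock: 45.9
eef_pos: [0.5344, 0.1061, 0.0612]
tool_rot: [0.713, 0.701, 0.001, 0.001]
ft_force: [0.2, -0.8, 0.0]
grip_width: 0.0234
```

Run:
```python
from h import *
o=monitor.get_obs();print(o["eef_pos"],o["grip_width"])
p,d=snap("side","side13")
a=cv2.resize(p[120:240,330:450],None,fx=4.5,fy=4.5,interpolation=cv2.INTER_CUBIC)
cv2.imwrite("pics/c13.png",a)
```

```text
[0.53439651 0.1060575  0.06118405] 0.023357293278673467
```

View pics/c13.png

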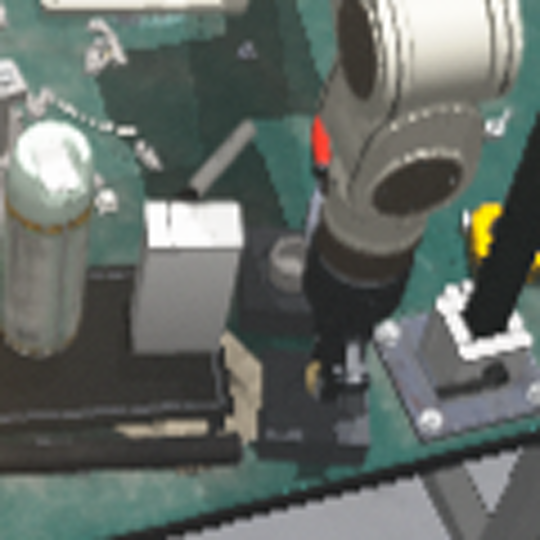

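Run:
```python
from h import *
p=np.load("pics/side13.npz")["p"]
a=cv2.resize(p[180:225,380:425],None,fx=12,fy=12,interpolation=cv2.INTER_CUBIC); a=cv2.convertScaleAbs(a,alpha=1.5)
cv2.imwrite("pics/c13b.png",a)
```

```text
(no output)
```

View pics/c13b.png

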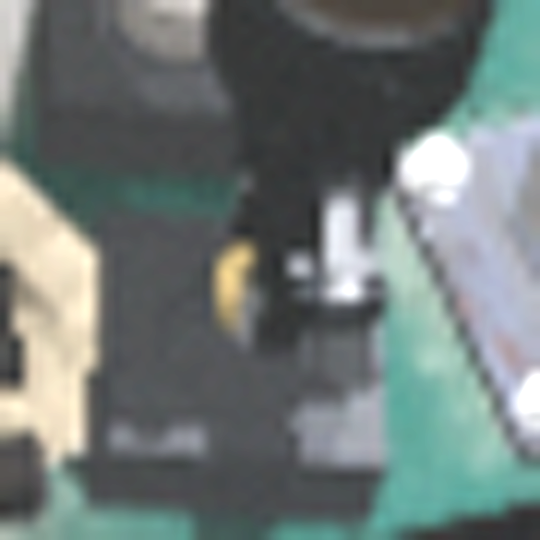

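>>> send_rows([
  [0,0,0.006,0],
  [0,0,0.005,0],
  [0,0,0.003,0],
  [0,0,0.002,0],
  [0,0,0.001,0],
  [0,0,0,0],
  [0,0,0,0],
])

```text
clock: 46.65
eef_pos: [0.5336, 0.1059, 0.0432]
tool_rot: [0.713, 0.701, 0.0, 0.0]
ft_force: [0.8, 0.1, -0.7]
grip_width: 0.0228
```

>>> send_rows([
  [0,0,0.001,0],
  [0,0,0,0],
  [0,0,0,0],
])

```text
clock: 46.95
eef_pos: [0.5336, 0.1059, 0.0422]
tool_rot: [0.713, 0.702, 0.0, 0.0]
ft_force: [-1.4, 0.4, -0.2]
grip_width: 0.0235
```

>>> send_rows([
  [0,0,0.001,0],
  [0,0,0.001,0],
  [0,0,0,0],
  [0,0,0,0],
])

```text
clock: 47.35
eef_pos: [0.5335, 0.1059, 0.04]
tool_rot: [0.713, 0.701, -0.0, -0.0]
ft_force: [0.1, -0.2, -0.1]
grip_width: 0.023
```

>>> send_rows([
  [0,0,0.0007,0],
  [0,0,0,0],
  [0,0,0,0],
])

```text
clock: 47.65
eef_pos: [0.5336, 0.106, 0.0398]
tool_rot: [0.713, 0.702, 0.0, 0.0]
ft_force: [-1.0, 1.0, 4.0]
grip_width: 0.0234
```

Contact at 0.0398, as expected. Release and rise.

>>> send_rows([
  [0,0,0,0],
  [0,0,0,0],
  [0,0,0,0],
  [0,0,0,0],
  [0,0,0,0],
], claw=0.1)

```text
clock: 48.15
eef_pos: [0.5335, 0.1059, 0.0393]
tool_rot: [0.713, 0.702, -0.0, -0.0]
ft_force: [-0.1, 0.1, -0.5]
grip_width: 0.0474
```

>>> send_rows([
  [0,0,-0.005,0],
  [0,0,-0.015,0],
  [0,0,-0.03,0],
  [0,0,-0.03,0],
  [0,0,-0.03,0],
  [0,0,-0.03,0],
  [0,0,-0.03,0],
  [0,0,-0.03,0],
  [0,0,-0.03,0],
  [0,0,-0.03,0],
  [0,0,-0.03,0],
  [0,0,-0.02,0],
  [0,0,0,0],
  [0,0,0,0],
])

```text
clock: 49.55
eef_pos: [0.5336, 0.106, 0.3494]
tool_rot: [0.713, 0.701, 0.0, 0.0]
ft_force: [0.8, 0.3, -1.0]
grip_width: 0.0472
```

Run:
```python
from meas import *
o=monitor.get_obs();q=o["tool_rot"];print(o["eef_pos"],o["grip_width"],2*np.arctan2(q[1],q[0]))
p,d=snap("side","side14")
a=cv2.resize(p[150:230,340:440],None,fx=7,fy=7,interpolation=cv2.INTER_CUBIC)
cv2.imwrite("pics/c14.png",a)
W=cloud("side",d)
from scipy.stats import theilslopes
m=sel(W,.47,.54,-.04,.025,.07,.185); P=W[m]; s=theilslopes(P[:,0],P[:,1]); print("carton",s, s[1]+s[0]*-.005, len(P))
m=sel(W,.40,.55,-.17,-.06,.09,.23); print("can",m.sum(),circ(W[m][:,:2],.033)[0])
```

```text
[0.53355851 0.10595009 0.34935289] 0.04719844452070265 1.554971183266791
carton TheilslopesResult(slope=np.float64(0.009474566915435455), intercept=np.float64(0.5007989688115482), low_slope=np.float64(-0.0028528515144489153), high_slope=np.float64(0.021742418703738962)) 0.5007515959769709 343
can 455 [ 0.4708656  -0.11485542  0.033     ]
```

View pics/c14.png

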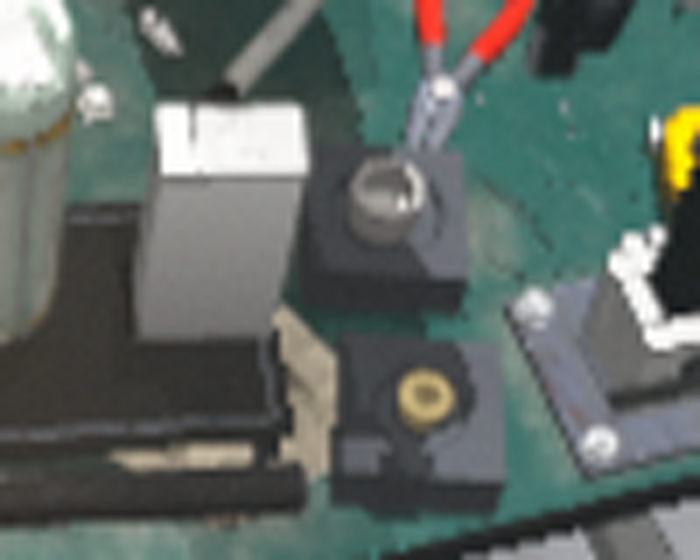

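>>> send_rows([
  [-0.01,-0.005,0,0],
  [-0.02,-0.009,0,0],
  [-0.02,-0.009,0,0],
  [-0.02,-0.009,0,0],
  [-0.02,-0.009,0,0],
  [-0.014,-0.007,0,0],
  [-0.008,-0.003,0,0],
  [0,0,0.015,0],
  [0,0,0.03,0],
  [0,0,0.03,0],
  [0,0,0.03,0],
  [0,0,0.02,0],
  [0,0,0,0],
  [0,0,0,0],
  [0,0,0,0],
], claw=0.3)

```text
clock: 51.1
eef_pos: [0.4818, -0.0052, 0.2258]
tool_rot: [0.713, 0.702, 0.001, 0.001]
ft_force: [-0.3, 0.8, 0.3]
grip_width: 0.0553
```

>>> send_rows([
  [0,0,0.02,0],
  [0,0,0.02,0],
  [0,0,0.015,0],
  [0,0,0.01,0],
  [0,0,0.005,0],
  [0,0,0.001,0],
  [0,0,0,0],
  [0,0,0,0],
  [0,0,0,0],
])

```text
clock: 52.0
eef_pos: [0.4813, -0.0052, 0.1541]
tool_rot: [0.713, 0.701, 0.0, 0.0]
ft_force: [0.1, 0.1, -0.1]
grip_width: 0.0554
```

Run:
```python
from meas import *
print(monitor.get_obs()["eef_pos"])
```

```text
[ 0.48127232 -0.00523816  0.15406472]
```

>>> send_rows([
  [0,0,0,0],
  [0,0,0,0],
  [0,0,0,0],
  [0,0,0,0],
  [0,0,0,0],
  [0,0,0,0],
], claw=-0.04)

```text
clock: 52.6
eef_pos: [0.4807, -0.0052, 0.1534]
tool_rot: [0.713, 0.701, -0.0, -0.0]
ft_force: [-0.0, 0.2, 0.8]
grip_width: 0.0412
```

>>> send_rows([
  [0,0,0,0],
  [0,0,0,0],
  [0,0,0,0],
  [0,0,0,0],
], claw=-0.5)

```text
clock: 53.0
eef_pos: [0.481, -0.0052, 0.1536]
tool_rot: [0.713, 0.701, 0.0, 0.0]
ft_force: [1.0, 0.3, 2.7]
grip_width: 0.038
```

>>> send_rows([
  [0,0,-0.003,0],
  [0,0,-0.01,0],
  [0,0,-0.02,0],
  [0,0,-0.03,0],
  [0,0,-0.03,0],
  [0,0,-0.03,0],
  [0,0,-0.03,0],
  [0,0,-0.03,0],
  [0,0,-0.03,0],
  [0,0,-0.025,0],
  [0,0,-0.01,0],
  [0,0,0,0],
  [0,0,0,0],
])

```text
clock: 54.3
eef_pos: [0.4806, -0.0052, 0.4011]
tool_rot: [0.713, 0.702, -0.0, -0.0]
ft_force: [0.2, -0.3, -2.3]
grip_width: 0.0384
```

>>> send_rows([
  [-0.01,0,0,0],
  [-0.02,-0.001,0,0],
  [-0.028,-0.001,0,0],
  [-0.028,-0.001,0,0],
  [-0.028,-0.001,0,0],
  [-0.028,-0.001,0,0],
  [-0.028,-0.001,0,0],
  [-0.028,-0.001,0,0],
  [-0.028,-0.001,0,0],
  [-0.028,-0.001,0,0],
  [-0.028,-0.001,0,0],
  [-0.028,-0.001,0,0],
  [-0.028,-0.001,0,0],
  [-0.028,-0.001,0,0],
  [-0.02,-0.001,0,0],
  [-0.012,-0.0006,0,0],
  [-0.005,0,0,0],
  [0,0,0,0],
  [0,0,0,0],
  [0,0,0,0],
])

```text
clock: 56.3
eef_pos: [0.4599, -0.4072, 0.4016]
tool_rot: [0.712, 0.702, 0.0, -0.0]
ft_force: [0.4, 0.3, -1.5]
grip_width: 0.0384
```

>>> send_rows([
  [0,0,0.015,0],
  [0,0,0.03,0],
  [0,0,0.03,0],
  [0,0,0.03,0],
  [0,0,0.03,0],
  [0,0,0.03,0],
  [0,0,0.03,0],
  [0,0,0.02,0],
  [0,0,0.015,0],
  [0,0,0.006,0],
  [0,0,0,0],
  [0,0,0,0],
  [0,0,0,0],
  [0,0,0,0],
])

```text
clock: 57.7
eef_pos: [0.4603, -0.4083, 0.1666]
tool_rot: [0.713, 0.702, 0.0, 0.001]
ft_force: [0.9, -0.6, -1.6]
grip_width: 0.0385
```

Run:
```python
from meas import *
o=monitor.get_obs();q=o["tool_rot"];print(o["eef_pos"],o["ft_force"],2*np.arctan2(q[1],q[0]))
```

```text
[ 0.46031261 -0.40832891  0.16659021] [ 0.8857319  -0.61151    -1.56435864] 1.5550674822075201
```

>>> send_rows([
  [0,0,0.005,0],
  [0,0,0.003,0],
  [0,0,0.002,0],
  [0,0,0.001,0],
  [0,0,0,0],
  [0,0,0,0],
  [0,0,0,0],
])

```text
clock: 58.4
eef_pos: [0.4599, -0.408, 0.1545]
tool_rot: [0.713, 0.701, 0.0, 0.0]
ft_force: [-0.5, -0.8, -2.6]
grip_width: 0.0382
```

>>> send_rows([
  [0,0,0.001,0],
  [0,0,0,0],
  [0,0,0,0],
])

```text
clock: 58.7
eef_pos: [0.46, -0.4081, 0.1537]
tool_rot: [0.713, 0.702, 0.0, 0.0]
ft_force: [-0.2, -0.7, -0.8]
grip_width: 0.0382
```

>>> send_rows([
  [0,0.0004,0.0006,0],
  [0,0,0,0],
  [0,0,0,0],
])

```text
clock: 59.0
eef_pos: [0.4601, -0.4082, 0.1536]
tool_rot: [0.713, 0.701, -0.0, 0.0]
ft_force: [-2.6, 0.5, 4.9]
grip_width: 0.0389
```

Contact. Release, rise, and compare with the first picture.

>>> send_rows([
  [0,0,0,0],
  [0,0,0,0],
  [0,0,0,0],
  [0,0,0,0],
  [0,0,0,0],
], claw=0.2)

```text
clock: 59.5
eef_pos: [0.4602, -0.4079, 0.1526]
tool_rot: [0.713, 0.702, 0.0, -0.0]
ft_force: [-0.3, 0.4, 1.3]
grip_width: 0.0515
```

>>> send_rows([
  [0,0,-0.01,0],
  [0,0,-0.03,0],
  [0,0,-0.03,0],
  [0,0,-0.03,0],
  [0,0,-0.03,0],
  [0,0,-0.03,0],
  [0,0,-0.03,0],
  [0,0,-0.01,0],
  [0,0,0,0],
  [0,0,0,0],
])

```text
clock: 60.5
eef_pos: [0.4602, -0.4079, 0.3528]
tool_rot: [0.713, 0.702, 0.0, 0.0]
ft_force: [0.3, 0.4, -0.2]
grip_width: 0.0509
```

Run:
```python
from meas import *
from scipy.stats import theilslopes
p,d=snap("side","side15"); p4=np.load("pics/side4.npz")["p"]
o=monitor.get_obs();q=o["tool_rot"];print(o["eef_pos"],2*np.arctan2(q[1],q[0]))
w=cloud("side",d)
m=sel(w,.45,.52,-.446,-.378,.07,.185); P=w[m]; s=theilslopes(P[:,0],P[:,1]); print(s, s[1]+s[0]*-.4085, len(P))
m=sel(w,.43,.49,-.46,-.355,.19,.21);P=w[m]; print("top y", np.percentile(P[:,1],[2,98]),np.percentile(P[:,0],[2,98]))
a=[cv2.resize(x[150:210,235:285],None,fx=8,fy=8,interpolation=cv2.INTER_CUBIC) for x in (p4,p)]
cv2.imwrite("pics/c15.png",np.hstack(a))
# subpixel shift of lower front-face patch
A,B=[cv2.cvtColor(x,cv2.COLOR_BGR2GRAY).astype(np.float32)[155:200,238:272] for x in (p4,p)]
print(cv2.phaseCorrelate(A,B,cv2.createHanningWindow(A.shape[::-1],cv2.CV_32F)))
```

```text
[ 0.4599875  -0.40773685  0.3519665 ] 1.555020685753059
TheilslopesResult(slope=np.float64(0.0001819836706796989), intercept=np.float64(0.4803891880480285), low_slope=np.float64(-0.011198442598917417), high_slope=np.float64(0.011945948028594895)) 0.4803148477185558 363
top y [-0.44172762 -0.37404569] [0.44412143 0.48326899]
((0.298254230216088, 0.6075902833233435), 0.5567600067750907)
```

View pics/c15.png

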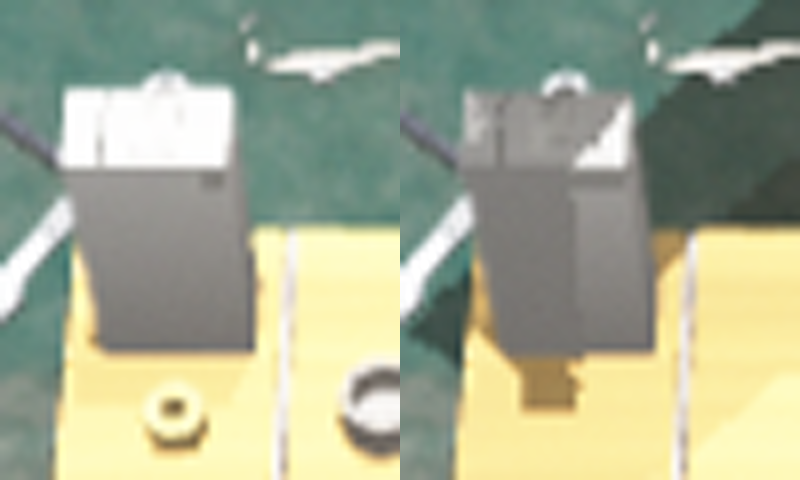

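>>> send_rows([
  [0,0,0,0.97],
  [0,0,0,0.97],
  [0,0,0,0.97],
  [0,0,0,0.97],
  [0,0,0,0.97],
  [0,0,0,0.97],
  [0,0,0,0.97],
  [0,0,0,0.97],
  [0,0,0,0.97],
  [0,0,0,0.97],
  [0,0,0,0.97],
  [0,0,0,0.97],
  [0,0,0,0.97],
  [0,0,0,0.97],
  [0,0,0,0.97],
  [0,0,0,1.0],
  [0,0,0,0],
  [0,0,0,0],
], claw=1)

```text
clock: 62.35
eef_pos: [0.4599, -0.4077, 0.3518]
tool_rot: [1.0, 0.001, -0.001, -0.001]
ft_force: [0.1, 0.4, 0.1]
grip_width: 0.0854
```

>>> send_rows([
  [0,-0.01,0,0],
  [0.001,-0.02,0,0],
  [0.001,-0.03,0,0],
  [0.001,-0.03,0,0],
  [0.001,-0.03,0,0],
  [0.001,-0.03,0,0],
  [0.001,-0.03,0,0],
  [0.001,-0.03,0,0],
  [0.001,-0.03,0,0],
  [0.001,-0.025,0,0],
  [0.001,-0.018,0,0],
  [0,-0.01,0,0],
  [0,0,0,0],
  [0,0,0,0],
  [0,0,0,0],
])

```text
clock: 63.85
eef_pos: [0.4702, -0.1157, 0.3527]
tool_rot: [1.0, -0.0, -0.0, 0.0]
ft_force: [0.2, -0.2, -0.1]
grip_width: 0.0852
```

Run:
```python
from h import *
o=monitor.get_obs(); q=o["tool_rot"]; print(o["eef_pos"],q,o["joint_pos"])
```

```text
[ 0.47017031 -0.11566553  0.35271741] [ 9.99999894e-01 -4.43795740e-04 -3.20962847e-05  1.17431829e-04] [-2.41065161e-01  1.91880948e-01  2.54995738e-01  1.63391749e+00
 -2.43394740e-04  2.90141508e+00]
```

>>> send_rows([
  [0.0003,-0.0006,0.015,0],
  [0,0,0.03,0],
  [0,0,0.03,0],
  [0,0,0.025,0],
  [0,0,0.02,0],
  [0,0,0.012,0],
  [0,0,0.006,0],
  [0,0,0,0],
  [0,0,0,0],
  [0,0,0,0],
])

```text
clock: 64.85
eef_pos: [0.4713, -0.1146, 0.2159]
tool_rot: [1.0, -0.0, 0.001, 0.0]
ft_force: [0.0, -0.4, 0.9]
grip_width: 0.0852
```

>>> send_rows([
  [0,0,0,0],
  [0,0,0,0],
  [0,0,0,0],
  [0,0,0,0],
  [0,0,0,0],
], claw=0.6)

```text
clock: 65.35
eef_pos: [0.4705, -0.1143, 0.2148]
tool_rot: [1.0, 0.0, -0.0, -0.0]
ft_force: [-0.5, -0.5, 0.8]
grip_width: 0.0685
```

>>> send_rows([
  [0,0.0006,0.001,0],
  [0,0,0,0],
  [0,0,0,0],
], claw=0.6)

```text
clock: 65.65
eef_pos: [0.4704, -0.115, 0.2137]
tool_rot: [1.0, -0.0, -0.0, -0.0]
ft_force: [-0.3, -0.3, -0.4]
grip_width: 0.0684
```

>>> send_rows([
  [0,0,0,0],
  [0,0,0,0],
  [0,0,0,0],
  [0,0,0,0],
  [0,0,0,0],
  [0,0,0,0],
  [0,0,0,0],
], claw=-0.2)

```text
clock: 66.35
eef_pos: [0.471, -0.1153, 0.2146]
tool_rot: [1.0, -0.0, 0.001, 0.0]
ft_force: [-0.2, -1.1, 4.3]
grip_width: 0.0612
```

>>> send_rows([
  [0,0,-0.003,0],
  [0,0,-0.01,0],
  [0,0,-0.02,0],
  [0,0,-0.02,0],
  [0,0,-0.015,0],
  [0,0,0,0],
  [0,0,0,0],
], claw=-1)

```text
clock: 67.05
eef_pos: [0.4702, -0.1148, 0.2811]
tool_rot: [1.0, 0.0, -0.001, -0.0]
ft_force: [0.4, -0.5, -5.6]
grip_width: 0.0615
```

>>> send_rows([
  [0,0.005,-0.01,0],
  [0,0.012,-0.01,0],
  [-0.002,0.02,0,0],
  [-0.002,0.022,0,0],
  [-0.002,0.022,0,0],
  [-0.002,0.022,0,0],
  [-0.002,0.022,0,0],
  [0,0.022,0,0],
  [0,0.022,0,0],
  [0,0.017,0,0],
  [0,0.008,0.01,0],
  [0,0.004,0.02,0],
  [0,0,0.02,0],
  [0,0,0.02,0],
  [0,0,0.008,0],
  [0,0,0.004,0],
  [0,0,0,0],
  [0,0,0,0],
  [0,0,0,0],
])

```text
clock: 68.95
eef_pos: [0.4611, -0.3133, 0.221]
tool_rot: [1.0, 0.0, 0.001, 0.001]
ft_force: [-0.7, 0.3, -3.9]
grip_width: 0.0614
```

>>> send_rows([
  [0,0,0.002,0],
  [0,0,0.001,0],
  [0,0,0.001,0],
  [0,0,0,0],
  [0,0,0,0],
])

```text
clock: 69.45
eef_pos: [0.4605, -0.313, 0.2158]
tool_rot: [1.0, -0.0, -0.0, -0.0]
ft_force: [0.2, -0.3, -3.5]
grip_width: 0.0616
```

>>> send_rows([
  [0,0,0.001,0],
  [0,0,0.0005,0],
  [0,0,0,0],
  [0,0,0,0],
])

```text
clock: 69.85
eef_pos: [0.4607, -0.3131, 0.2147]
tool_rot: [1.0, -0.0, 0.0, 0.0]
ft_force: [0.9, -0.2, -3.0]
grip_width: 0.0612
```

>>> send_rows([
  [0,0,0.0006,0],
  [0,0,0,0],
  [0,0,0,0],
])

```text
clock: 70.15
eef_pos: [0.4609, -0.3131, 0.2146]
tool_rot: [1.0, 0.0, 0.001, 0.0]
ft_force: [-0.9, 0.1, 3.2]
grip_width: 0.0611
```

>>> send_rows([
  [0,0,0,0],
  [0,0,0,0],
  [0,0,0,0],
  [0,0,0,0],
], claw=0.7)

```text
clock: 70.55
eef_pos: [0.4605, -0.313, 0.2136]
tool_rot: [1.0, -0.0, -0.0, 0.0]
ft_force: [-0.9, 0.3, -0.5]
grip_width: 0.0722
```

>>> send_rows([
  [0,0,0,0],
  [0,0,0,0],
  [0,0,-0.01,0],
  [0,0,-0.03,0],
  [0,0,-0.04,0],
  [0,0,-0.04,0],
  [0,0,-0.03,0],
  [-0.02,0,0,0],
  [-0.03,0,0,0],
  [-0.03,0,0,0],
  [-0.03,0,0,0],
  [-0.03,0,0,0],
  [-0.03,0,0,0],
  [-0.02,0,0,0],
  [0,0,0,0],
  [0,0,0,0],
  [0,0,0,0],
], claw=1)

```text
clock: 72.25
eef_pos: [0.2713, -0.3131, 0.364]
tool_rot: [1.0, 0.0, 0.0, 0.0]
ft_force: [-0.1, -0.1, -0.2]
grip_width: 0.0856
```

Run:
```python
from meas import *
from scipy.stats import theilslopes
p,d=snap("side","side16"); t,_=snap("top","top16"); p0=np.load("pics/side0.npz")["p"]
print(monitor.get_obs()["eef_pos"],monitor.get_obs()["clock"])
w=cloud("side",d)
m=sel(w,.40,.52,-.35,-.25,.1,.23); print("can wall",m.sum(),circ(w[m][:,:2],.033))
for a in (.09,.14,.19):
  mm=sel(w,.40,.52,-.355,-.25,a,a+.045); print(circ(w[mm][:,:2],.033)[0])
m=sel(w,.45,.52,-.446,-.378,.07,.185); P=w[m]; s=theilslopes(P[:,0],P[:,1]); print(s, s[1]+s[0]*-.4085, len(P))
a=[cv2.resize(x[135:215,235:305],None,fx=5.5,fy=5.5,interpolation=cv2.INTER_CUBIC) for x in (p0,p)]
cv2.imwrite("pics/c16.png",np.hstack(a))
cv2.imwrite("pics/c16b.png",cv2.resize(p[110:240,170:460],None,fx=2.75,fy=2.75,interpolation=cv2.INTER_CUBIC))
```

```text
[ 0.27135189 -0.31300717  0.36357226] 72.35
can wall 430 (array([ 0.46154401, -0.31298739,  0.033     ]), np.float64(0.0013231967721429652))
[ 0.46146082 -0.31281487  0.033     ]
[ 0.46189688 -0.31302308  0.033     ]
[ 0.46118949 -0.31320676  0.033     ]
TheilslopesResult(slope=np.float64(0.0027462831282112094), intercept=np.float64(0.48152569488893715), low_slope=np.float64(-0.008651048738386138), high_slope=np.float64(0.01407720381223089)) 0.48040383823106286 364
```

View pics/c16.png

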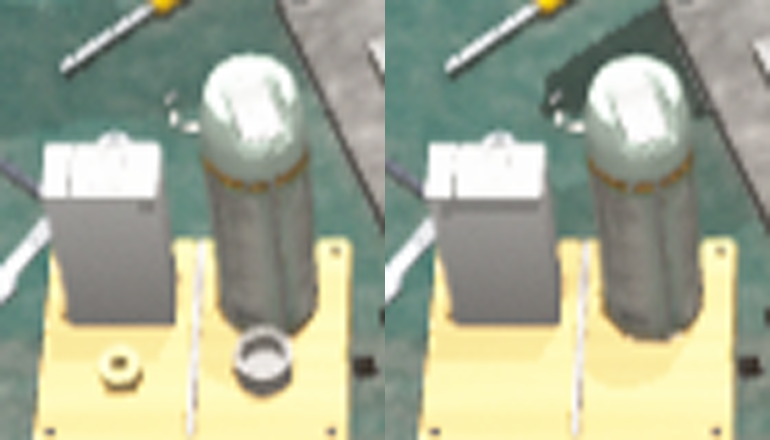

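View pics/c16b.png

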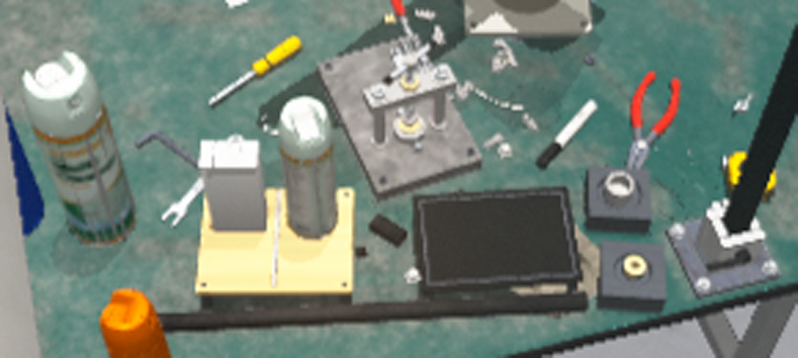

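```bash
python3 -c "
from workcell import order
print(order.job_done())"
```

```text
the job is handed in; nothing more can be done
None
```

The job is done in the order asked and handed in at about 72 s, well under the 141 s limit.

**What I did:** I moved the can and then the carton onto the mat. I then set the cup in the wide nest (the one nearer the robot) and the bushing in the narrow one. Last, I put the carton and then the can back from their recorded grasp poses.

**Last checks, from the side camera:**
- **Can:** at (0.4615, -0.3130), where it first measured (0.4605, -0.3127). That is about 1 mm further back, within the roughly 2 mm calibration.
- **Carton:** its rear face is within about 0.1 mm of where it started. Its turn measured within about 1° of the start; the fits gave 0.015–0.018 rad before and 0.000–0.003 after, with an uncertainty of about 0.012, so that small difference is not settled.
- **Cup and bushing:** both are upright inside their recesses. Each touched down at the expected height.
- **Tape measure:** I did not touch it, and it looks unmoved in the pictures.
- **Forces:** the largest reading between moves was about 6 N, and the gripper finished clear of everything.

**Readings that disagreed:** the gripper showed less than the true widths: can 61 against 66 mm, cup 35 against 38 mm, bushing 23 against 28 mm. All three grasps held.

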